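Load a slide carrier under the reader head

TASK

Lift the slide carrier with the blue handle onto the bed of the slide reader and push it, nose first, into the low tunnel under the reader head until it is fully home, with the sprung plunger inside pressed right in against its stop. Feel for the stop and do not force or jam the carrier (push with no more than about 15 N), keep it level, then let go and leave it home; leave the carrier with the orange handle and the other things on the counter where they are.

Things in the scene. Friction and masses are not known exactly. Their poses are not given: they have to be found in the camera images.
- reader: Slide reader, fixed to the counter: white base 320 x 130 mm, 30 mm high, whose flat top is the bed; a black bridge with a yellow lip at its mouth spans it. Origin on the counter below the middle of the tunnel mouth; x points into the tunnel (pushing direction), z up. The base runs from x = -170 to +150 mm.
- mouth (a point): Middle of the tunnel mouth on the bed, 30 mm above the counter; axes as the reader's. The tunnel (x = 0 to 150) is 70 mm wide with 14 mm headroom. The bridge is 94 mm wide, its top 40 mm above the bed. Two guides 8 mm high lead in: 78 mm apart at x = -54 mm, narrowing to 70 mm at the mouth.
- head (a point): Middle of the top of the white reader head (110 mm wide), 140 mm above the counter and 113 mm beyond the mouth. Head and objective stand on the bridge from x = 43 mm on.
- plunger (a joint): Sprung plunger in the tunnel, under the head; its green rod shows at the back. 0 = out, 0.006 m = fully in. Its spring gives 0.4 to 0.9 N, then it meets a firm buffer (15 N per mm). This stop is set differently each time and is not measured: fully home, the carrier's nose is 72 to 100 mm inside the mouth; feel for it. Let go, the carrier stays home by its friction.
- carrier_grip (a point): Centre of the blue handle of the carrier to load: an upright block 36 mm long (x), 14 mm thick (y), 40 mm high from the carrier's flat underside; this point is 20 mm above the underside. x points from handle to nose, z up. The carrier weighs 0.3 to 0.46 kg; sliding it on the bed takes some 2 to 6 N. It starts lying on the counter.
- carrier_nose (a point): Middle of the blue carrier's front edge, 5 mm above its underside, 134 mm ahead of the handle's centre; axes as the carrier's. The aluminium plate is 92 mm long, 66 mm wide, 10 mm thick (11 mm over its two glass slides); a neck 14 mm thick and 12 mm high, 27 mm long, joins it to the handle.
- spare_grip (a point): Handle centre of the other carrier, which is the same but for an orange handle. Lies on the counter beside the blue one, in either order. Leave it.
- slide_rack: Wooden slide rack, 60 x 210 x 40 mm. Bystander; origin under its centre.
- oil_bottle: Amber bottle, 40 mm across, 85 mm high. Bystander; origin under its centre.
- dish: Clear open dish, 70 mm across, 16 mm high. Bystander; origin under its centre.
- slide_box: Blue and white box, 85 x 160 x 55 mm. Bystander; origin under its centre.
- pen_cup: Black cup, 72 mm across, 95 mm high, with a marker 140 mm long standing in it. Bystander; origin under its centre.
- tape: White ring, 70 mm across, 20 mm high. Bystander; origin under its centre.

How it is judged (in metres and radians):
On the way, in this order (a step that is already met when the one before it is completed fails the run):
1. the blue carrier lies level on the reader's bed in line with the tunnel, its nose at the mouth or at most 55 mm inside (angle between carrier_nose's own z axis and vertical below 0.06 rad and z of carrier_nose in the frame of mouth between 0.001 and 0.01 m and y of carrier_nose in the frame of mouth between -0.012 and 0.012 m and x of carrier_nose in the frame of mouth between -0.06 and 0.055 m), for 0.2 s.
2. the carrier is fully home: the plunger is pressed right in (over 5.3 mm of its 6) (value of joint plunger above 0.0053 m and x of carrier_nose in the frame of mouth between 0.066 and 0.106 m), for 0.2 s.
At the end, for the whole second after the job is handed in: The blue carrier lies flat (within 0.06 rad) on the bed in the tunnel, fully home: its nose 66 to 106 mm inside the mouth and the plunger pressed in by more than 5.3 of its 6 mm; it is at rest and let go (all of step 2 and y of carrier_nose in the frame of mouth between -0.005 and 0.005 m and z of carrier_nose in the frame of mouth between 0.002 and 0.008 m and angle between carrier_nose's own z axis and vertical below 0.06 rad and linear speed of carrier below 0.01 m/s and contact force between each of the arm, the fingers and carrier below 0.1 N); the robot touches nothing.
It fails at once if the carrier is forced: it presses on the plunger with more than 20 N (contact force between carrier and plunger above 20 N).
It fails at once if the carrier is jammed: more than 40 N between it and the reader while its nose is over 5 mm inside the mouth (contact force between carrier and reader above 40 N and x of carrier_nose in the frame of mouth above 0.005 m and z of carrier_nose in the frame of mouth below 0.012 m).
It fails at once if the robot presses on the reader with more than 25 N (contact force between any of the fingers, the arm and reader above 25 N).
It fails at once if the carrier is tipped by more than 0.5 rad (angle between carrier_nose's own z axis and vertical above 0.5 rad).
It fails at once if the orange carrier or another thing on the counter is moved by more than 20 mm (distance of any of spare_grip, slide_rack, oil_bottle, dish, slide_box, pen_cup, tape from where it was at the start of the episode above 0.02 m).
It also fails if it takes over 58 s, if anything falls off the work surface, if the arm or the gripper's body presses on something with over 40 N, if the wrist force passes 120 N, or if a joint passes its speed limit or range.

ROBOT

A 6-joint arm with a two-finger parallel gripper is mounted at the origin on the work surface. World frame = base frame: x ahead of the robot, y to its left, z up, the work surface at z = 0. Lengths are in mm, angles in rad, forces in N, time in s.
With the tool pointing down it reaches from about 425 to 950 mm from the base axis. Payload 14.7 kg.
Tool frame: the origin (TCP) lies midway between the tips of the shut fingers; the grasp point (between the pads) lies 19 mm behind it; z points along the fingers, y is the direction in which the jaws open and shut (so a half turn about z gives the same grasp; the last joint's range is limited). The gripper opens to 85 mm and grips with 20 to 120 N. Pads are 22 mm wide; open, the fingers measure 114 mm over their backs; the gripper's body (76 mm by 85 mm) begins 54 mm behind the grasp point. The pads swing forward as they close: fully open they stand 13 mm farther back than shut.
Start: joints at [-1.288, 0.48, 1.596, -0, 1.065, -0.047], TCP at [210.521, -614.958, 231.297] pointing down, gripper open.
Joint ranges: [-2.75, 2.75], [-0.82, 2.05], [0.23, 2.67], [-1.56, 4.7], [0.09, 2.69], [-2.92, 2.92]. Speed limits (rad/s): [1.89, 1.89, 2.39, 3.01, 3.01, 3.01].

INTERFACE

Orientations are given as a unit quaternion [x, y, z, w].
In Python, from bench import observe, read_camera, close_job gives the robot as it stands.
- The arm moves only by the tool arm_command, never from a script. Its argument "plan" is a list of rows, each an object of numbers: "ax", "ay", "az": the turn, a rotation vector about the tool's x, y, z in degrees; "tx", "ty", "tz": the shift along the tool's x, y, z in m; "grip": the closure, from 0 (fully open) to 1 (shut). In form: [{"ax": .., "ay": .., "az": .., "tx": .., "ty": .., "tz": .., "grip": ..}, ...]. A call has 1 to 8 rows; each row shifts and turns the commanded pose from where the row before left it, along the tool's axes as they then stand; what a row does not reach is not made up. A row lasts 1/10 s, in which the tool goes at most 50 mm and 8.59 degrees, less where a joint would pass 70% of its speed; a pose out of reach is approached as far as the arm can. A call with a gripper value outside its range is refused whole. The fingers move at their own pace and stop on an object; "grip_force" is the grip in N (left out, the last holds). Time passes only in rows, so rows that do not move let the fingers close. It gives the time, the measured TCP pose, the force and the opening at its end, in the units of the state.
- observe(): the state, without advancing time (a new reading comes with each control period).
- read_camera(name): name is "scene" or "top" or "wrist"; returns a dict with "image" (400x640x3 uint8, red, green, blue), "depth" (400x640 float32, mm along the optical axis (not along the pixel's ray), 0 where there is no reading), "fx", "fy", "cx", "cy" (pixels), "rvec" (rotation vector, rad) and "tvec" (3), from world to camera coordinates, as OpenCV has them. Camera axes: x right, y down, z forward; pixel columns grow to the right and rows downward; lengths in mm; the calibration is good to about 2 mm. A picture is of the moment at which its call begins.
- close_job(): hands the job in, once; it reports no verdict.
The state is a dict: "time": time; "joint_pos": joint angles; "qvel": joint speeds; "joint_efforts": joint torques, N m; "tcp_pos": TCP position; "ee_rot": TCP orientation; "contact_force": force on the tool from outside, world axes, zero at the start; "wrist_torque": the same for the moment, N m; "opening": opening from 0.0 (shut) to 1.0 (fully open).
Only numpy, scipy, OpenCV 4.12 (cv2) and the standard library are available. Lean on these libraries where they do the work, as an engineer would, in place of code of your own. Each camera call takes 0.05 s, during which the arm holds its last target.

## Working session

There is one attempt and no reset: what is moved stays moved. The work goes in short steps, Python scripts to look and compute and a tool call to move; the robot and the scene stay as the last step left them, time stands still between calls to the robot, and variables do not carry over. Pictures are saved under pics/ and viewed, and the job is handed in when it is done.

Besides the shell and the picture viewer there is one more tool, called after ">>>" as a command line: name --argument value ..., lists and objects as JSON in quotes. arm_command: Moves the arm, as the interface text tells. Its arguments: {"type":"object","properties":{"plan":{"type":"array"},"grip_force":{"type":"number"}},"required":["plan"]}

```bash
mkdir -p pics
cat > h.py <<'E'
import numpy as np,cv2
from bench import observe,read_camera,close_job
def snap(n,fn):
    d=read_camera(n); cv2.imwrite(fn,d["image"][:,:,::-1]); np.save(fn[:-4]+'.npy',d,allow_pickle=True); return d
def load(fn): return np.load(fn,allow_pickle=True).item()
def cam(d):
    R=cv2.Rodrigues(np.array(d["rvec"],float))[0]; t=np.array(d["tvec"],float).ravel(); return R,t
def ray(d,u,v):
    R,t=cam(d); r=R.T@np.array([(u-d["cx"])/d["fx"],(v-d["cy"])/d["fy"],1.]); return -R.T@t, r
def px2z(d,u,v,z):
    c,r=ray(d,u,v); return c+r*(z-c[2])/r[2]
def px2d(d,u,v):
    c,r=ray(d,u,v); return c+r*d["depth"][int(round(v)),int(round(u))]
def proj(d,P):
    R,t=cam(d); q=R@np.array(P,float)+t; return q[0]/q[2]*d["fx"]+d["cx"],q[1]/q[2]*d["fy"]+d["cy"]
def tri(obs):
    A=np.zeros((3,3));b=np.zeros(3)
    for d,u,v in obs:
        c,r=ray(d,u,v); r/=np.linalg.norm(r); M=np.eye(3)-np.outer(r,r); A+=M;b+=M@c
    return np.linalg.solve(A,b)
E
python3 - <<'E'
from h import *
for n in("scene","top","wrist"):
    d=snap(n,f"pics/{n}0.png"); R,t=cam(d); print(n,-R.T@t,R[2],d["fx"])
print(observe())
E
```

```text
scene [1700.44243322 -890.40393974 1032.9411111 ] [-0.65568508  0.53339446 -0.53438509] 519.7793502385651
top [ 478.95490226   21.38485259 1350.61108501] [ 0.077666   -0.01800582 -0.99681682] 418.2913739216484
wrist [ 290.32057987 -588.54014148  373.95122716] [-0.30871384 -0.10561304 -0.94527332] 345.8060107254134
{'time': 0.15, 'joint_pos': array([-1.28760499e+00,  4.80683591e-01,  1.59671836e+00, -5.90544668e-07,
        1.06508221e+00, -4.65882536e-02]), 'qvel': array([-7.43125940e-04, -2.43286756e-03, -6.94270415e-04,  7.31029863e-05,
       -3.49547555e-04, -1.46543078e-04]), 'joint_efforts': array([ 1.03733277e-03, -9.51148367e+01, -4.30458105e+01,  5.77119545e-05,
        8.12969520e-03,  1.15812401e-05]), 'tcp_pos': array([ 210.43577803, -614.67764486,  230.82654824]), 'ee_rot': array([ 9.86436329e-01,  1.64143747e-01, -5.28672154e-05, -4.42610485e-04]), 'contact_force': array([-0.11932545, -0.11831426,  0.40929494]), 'wrist_torque': array([ 0.02825649, -0.01127808, -0.01794778]), 'opening': 0.9989224751410936}
```

View pics/scene0.png

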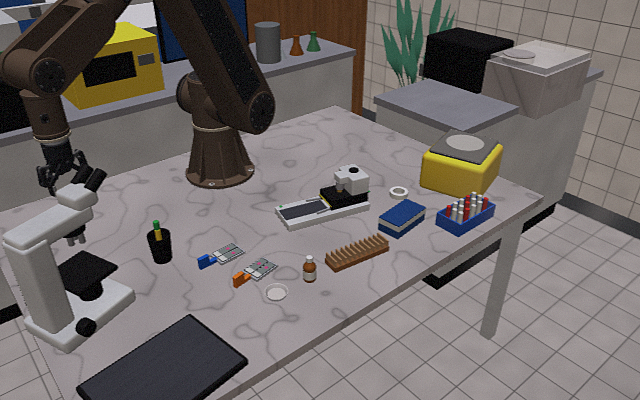

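View pics/top0.png

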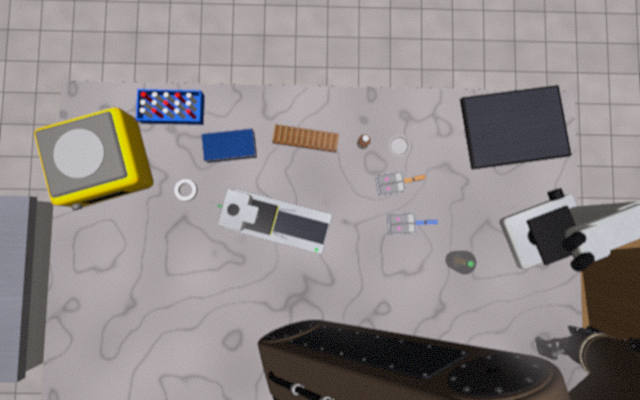

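View pics/wrist0.png

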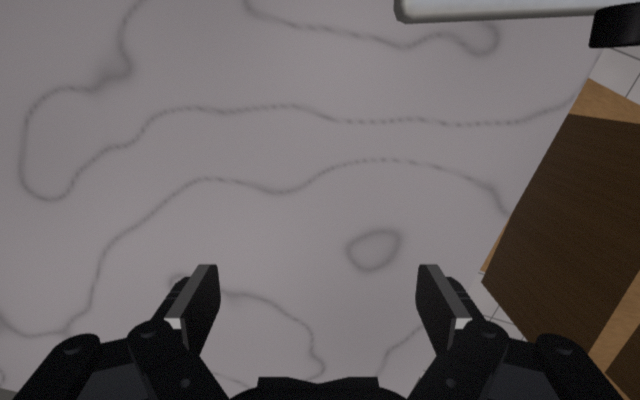

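The top view shows the blue carrier (handle at about 427,222, nose at 388,224), the orange carrier above it in the image, and the reader (mouth at about 275,222, tunnel going left). Next I'll enlarge these.

Run:
```python
from h import *
a=cv2.imread("pics/top0.png")
cv2.imwrite("pics/c1.png",cv2.resize(a[160:270,205:345],None,fx=5.6,fy=5.4,interpolation=cv2.INTER_CUBIC))
cv2.imwrite("pics/c2.png",cv2.resize(a[165:245,365:465],None,fx=7,fy=7,interpolation=cv2.INTER_CUBIC))
b=cv2.imread("pics/scene0.png")
cv2.imwrite("pics/c3.png",cv2.resize(b[155:235,265:385],None,fx=6,fy=6,interpolation=cv2.INTER_CUBIC))
cv2.imwrite("pics/c4.png",cv2.resize(b[225:305,185:305],None,fx=6,fy=6,interpolation=cv2.INTER_CUBIC))
d=load("pics/top0.npy")
for p in [(427,222),(388,224),(275,222),(330,215),(320,250),(425,178),(262,207),(227,210)]: print(p,px2d(d,*p))
```

```text
(427, 222) [ 501.31867606 -337.37311002   43.01651074]
(388, 224) [ 493.6004979  -221.2478849     6.79911187]
(275, 222) [494.1833831  139.09413431  34.02176446]
(330, 215) [518.87256344 -33.25002802  31.42923862]
(320, 250) [408.69715504  -3.42245173  28.3432842 ]
(425, 178) [ 6.45360840e+02 -3.43299549e+02  1.81335387e-02]
(262, 207) [538.96878134 176.76394244  68.63056606]
(227, 210) [525.32543689 268.27198904 141.25845625]
```

View pics/c1.png

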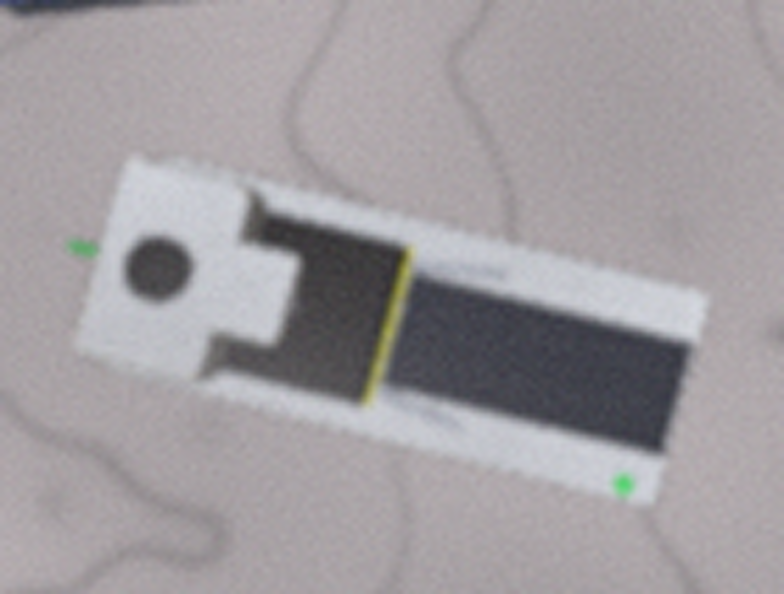

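View pics/c2.png

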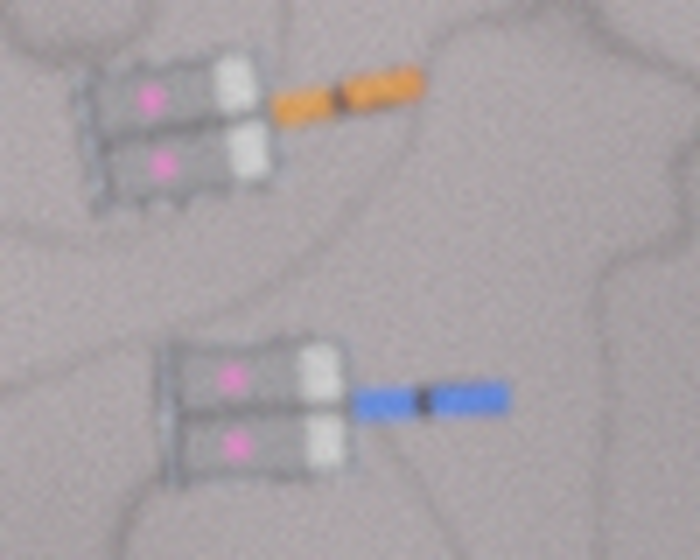

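View pics/c3.png

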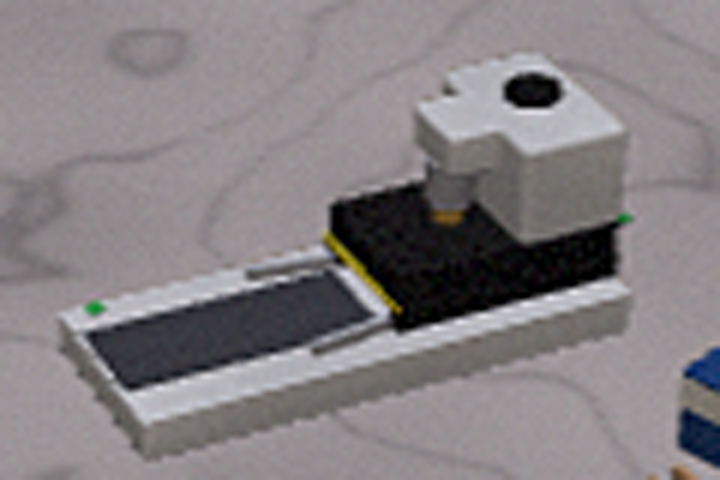

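View pics/c4.png

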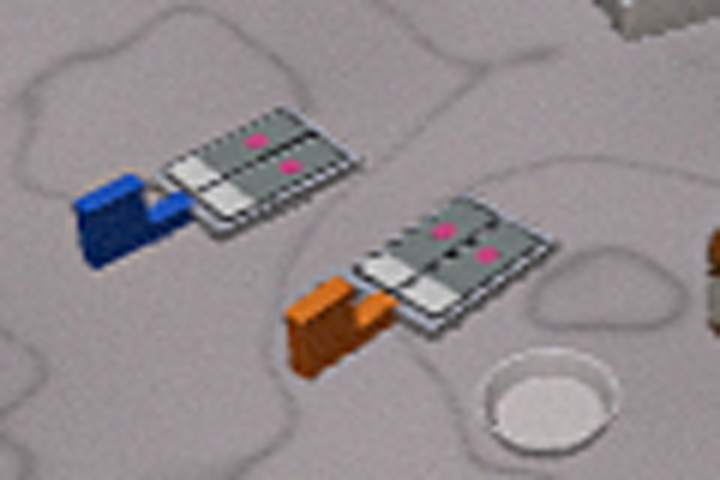

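```bash
cat > fit.py <<'E'
from h import *
from scipy.optimize import least_squares
T=load("pics/top0.npy");S=load("pics/scene0.npy")
t1=lambda x,y:(T,205+x/5.6,160+y/5.4); t2=lambda x,y:(T,365+x/7,165+y/7)
s3=lambda x,y:(S,265+x/6,155+y/6); s4=lambda x,y:(S,185+x/6,225+y/6)
rd=[(t1(709,294),(-170,-65,30)),(t1(655,505),(-170,65,30)),(s3(62,320),(-170,65,30)),(s3(138,422),(-170,-65,30)),(s3(632,290),(150,-65,30)),
(t1(410,248),(0,-47,70)),(t1(366,404),(0,47,70)),(s3(150,460),(-170,-65,0)),(s3(630,320),(150,-65,0))]
cr=[(t2(162,340),(134,-33,-10)),(t2(170,487),(134,33,-10)),(t2(348,335),(42,-33,-10)),(t2(355,468),(42,33,-10)),(t2(510,397),(-18,0,20)),
(s4(285,107),(134,33,-10)),(s4(362,157),(134,-33,-10)),(s4(220,230),(42,-33,-10)),(s4(160,178),(42,33,-10)),(s4(75,203),(-18,7,20)),(s4(133,176),(18,7,20)),(s4(147,187),(18,-7,20)),(s4(88,213),(-18,-7,20)),(s4(95,267),(-18,-7,-20))]
def P(p,q):
    c,s=np.cos(p[3]),np.sin(p[3]); return np.array([p[0]+c*q[0]-s*q[1],p[1]+s*q[0]+c*q[1],p[2]+q[2]])
def fit(L,p0):
    f=lambda p:np.concatenate([np.array(proj(o[0],P(p,q)))-o[1:] for o,q in L])
    r=least_squares(f,p0,loss='soft_l1'); print(r.x,np.degrees(r.x[3])); print(np.round(r.fun.reshape(-1,2),1).tolist()); return r.x
a=fit(rd,[494,139,0,1.4]); b=fit(cr,[500,-337,20,1.6])
print(tri([t1(709,294),s3(138,422)]),tri([t1(655,505),s3(62,320)]))
print(tri([t2(162,340),s4(362,157)]),tri([t2(170,487),s4(285,107)]),tri([t2(510,397),s4(81,208)]))
E
python3 fit.py
```

```text
[500.36997383 141.96843435  -4.71789467   1.33747094] 76.63143999071688
[[-0.0, -1.1], [-0.5, -0.1], [-1.6, -1.6], [0.3, -0.0], [-1.0, -0.4], [-1.1, -1.0], [-1.1, -0.0], [-1.4, 0.8], [-1.1, 1.6]]
[ 504.13533599 -352.51448039   13.73961114    1.64571498] 94.29252273660283
[[-1.8, 0.0], [-1.4, -0.5], [-0.1, -0.9], [0.5, 0.5], [-1.2, -0.8], [0.3, -0.4], [-0.3, 0.1], [-0.2, 0.4], [-2.2, -0.3], [-0.6, -0.1], [-0.4, -0.6], [-0.2, -0.4], [-0.3, 0.3], [0.1, 1.4]]
[521.27059961 -38.23695944  23.4027449 ] [399.33356918  -7.1307681   18.64602496]
[ 528.71270502 -219.36001337    6.63659742] [ 460.78432754 -224.58304675    3.44371047] [ 504.41210726 -371.69263759   34.54540738]
```

>>> arm_command --plan '[{"tx":0.026,"ty":-0.029},{"tx":0.026,"ty":-0.029},{"tx":0.026,"ty":-0.029},{"tx":0.026,"ty":-0.029},{"tx":0.026,"ty":-0.029},{"tx":0.026,"ty":-0.029},{"az":-8.4},{"az":-8.4}]'

```text
validation failed for argument at $.pl...
```

>>> arm_command --plan '[{"az":-8.4},{"az":-8.4},{"az":-8.4},{"az":-8.4},{"az":-8.4},{"az":-8.4},{"az":-8.2}]'

```text
validation failed for argument at $.pl...
```

>>> arm_command --plan '[{"tx":0.022,"ty":0.034,"tz":0.005},{"tx":0.022,"ty":0.034,"tz":0.005},{"tx":0.022,"ty":0.034,"tz":0.005},{"tx":0.022,"ty":0.034,"tz":0.005},{"tx":0.022,"ty":0.034,"tz":0.005},{"tx":0.022,"ty":0.034,"tz":0.005},{},{}]'

```text
validation failed for argument at $.pl...
```

Run:
```python
from h import *
print(observe()); d=snap("wrist","pics/w1.png")
```

```text
{'time': 0.15, 'joint_pos': array([-1.28760499e+00,  4.80683591e-01,  1.59671836e+00, -5.90544668e-07,
        1.06508221e+00, -4.65882536e-02]), 'qvel': array([-7.43125940e-04, -2.43286756e-03, -6.94270415e-04,  7.31029863e-05,
       -3.49547555e-04, -1.46543078e-04]), 'joint_efforts': array([ 1.03733277e-03, -9.51148367e+01, -4.30458105e+01,  5.77119545e-05,
        8.12969520e-03,  1.15812401e-05]), 'tcp_pos': array([ 210.43577803, -614.67764486,  230.82654824]), 'ee_rot': array([ 9.86436329e-01,  1.64143747e-01, -5.28672154e-05, -4.42610485e-04]), 'contact_force': array([-0.11932545, -0.11831426,  0.40929494]), 'wrist_torque': array([ 0.02825649, -0.01127808, -0.01794778]), 'opening': 0.9989224751410936}
```

View pics/w1.png

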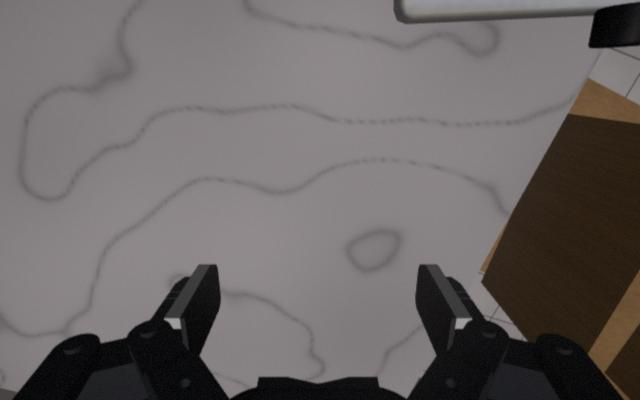

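All keys are apparently needed in each row; nothing has moved yet.

>>> arm_command --plan '[{"ax":0,"ay":0,"az":0,"tx":0.026,"ty":-0.029,"tz":0,"grip":0},{"ax":0,"ay":0,"az":0,"tx":0.026,"ty":-0.029,"tz":0,"grip":0},{"ax":0,"ay":0,"az":0,"tx":0.026,"ty":-0.029,"tz":0,"grip":0},{"ax":0,"ay":0,"az":0,"tx":0.026,"ty":-0.029,"tz":0,"grip":0},{"ax":0,"ay":0,"az":0,"tx":0.026,"ty":-0.029,"tz":0,"grip":0},{"ax":0,"ay":0,"az":0,"tx":0.026,"ty":-0.029,"tz":0,"grip":0},{"ax":0,"ay":0,"az":-8.4,"tx":0,"ty":0,"tz":0,"grip":0},{"ax":0,"ay":0,"az":-8.4,"tx":0,"ty":0,"tz":0,"grip":0}]'

```text
time: 1.0
tcp_pos: [302.3, -398.7, 231.5]
ee_rot: [0.951, 0.31, 0.0, 0.0]
contact_force: [-0.3, -0.3, 1.1]
opening: 1.003
```

>>> arm_command --plan '[{"ax":0,"ay":0,"az":-8.4,"tx":0,"ty":0,"tz":0,"grip":0},{"ax":0,"ay":0,"az":-8.4,"tx":0,"ty":0,"tz":0,"grip":0},{"ax":0,"ay":0,"az":-8.4,"tx":0,"ty":0,"tz":0,"grip":0},{"ax":0,"ay":0,"az":-8.4,"tx":0,"ty":0,"tz":0,"grip":0},{"ax":0,"ay":0,"az":-8.4,"tx":0,"ty":0,"tz":0,"grip":0},{"ax":0,"ay":0,"az":-8.4,"tx":0,"ty":0,"tz":0,"grip":0},{"ax":0,"ay":0,"az":-8.2,"tx":0,"ty":0,"tz":0,"grip":0}]'

```text
time: 1.7
tcp_pos: [301.7, -399.7, 231.2]
ee_rot: [0.678, 0.735, 0.0, -0.0]
contact_force: [-0.6, -0.2, 0.0]
opening: 0.997
```

>>> arm_command --plan '[{"ax":0,"ay":0,"az":0,"tx":0.022,"ty":0.034,"tz":0.005,"grip":0},{"ax":0,"ay":0,"az":0,"tx":0.022,"ty":0.034,"tz":0.005,"grip":0},{"ax":0,"ay":0,"az":0,"tx":0.022,"ty":0.034,"tz":0.005,"grip":0},{"ax":0,"ay":0,"az":0,"tx":0.022,"ty":0.034,"tz":0.005,"grip":0},{"ax":0,"ay":0,"az":0,"tx":0.022,"ty":0.034,"tz":0.005,"grip":0},{"ax":0,"ay":0,"az":0,"tx":0.022,"ty":0.034,"tz":0.005,"grip":0},{"ax":0,"ay":0,"az":0,"tx":0,"ty":0,"tz":0,"grip":0},{"ax":0,"ay":0,"az":0,"tx":0,"ty":0,"tz":0,"grip":0}]'

```text
time: 2.5
tcp_pos: [495.5, -252.2, 200.9]
ee_rot: [0.679, 0.734, -0.0, -0.0]
contact_force: [-0.4, 0.0, 0.7]
opening: 1.002
```

Run:
```python
from h import *
o=observe();print(o['tcp_pos'],o['ee_rot'],o['joint_pos']); d=snap("wrist","pics/w1.png")
```

```text
[ 495.53464306 -252.17576336  200.92522721] [ 6.79346021e-01  7.33817981e-01 -1.54084576e-04 -3.60072156e-04] [-5.25166494e-01  3.84374948e-01  1.84601090e+00 -1.79927907e-04
  9.11977098e-01 -6.02110342e-01]
```

View pics/w1.png

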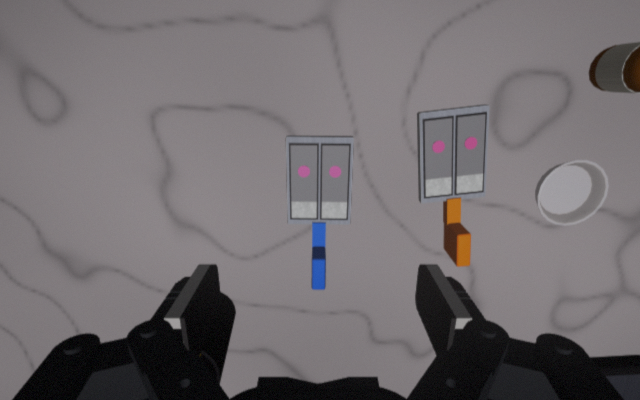

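>>> arm_command --plan '[{"ax":0,"ay":0,"az":0,"tx":-0.015,"ty":-0.035,"tz":0,"grip":0},{"ax":0,"ay":0,"az":0,"tx":-0.015,"ty":-0.035,"tz":0,"grip":0},{"ax":0,"ay":0,"az":0,"tx":0,"ty":0,"tz":0,"grip":0},{"ax":0,"ay":0,"az":0,"tx":0,"ty":0,"tz":0,"grip":0}]'

```text
time: 2.95
tcp_pos: [426.6, -289.2, 201.7]
ee_rot: [0.681, 0.732, 0.0, 0.0]
contact_force: [1.3, 0.9, -0.2]
opening: 0.999
```

Run:
```python
from h import *
o=observe();print(o['tcp_pos'],o['ee_rot']); d=snap("wrist","pics/w2.png")
a=cv2.imread("pics/w1.png");b=cv2.imread("pics/w2.png")
cv2.imwrite("pics/c5.png",cv2.resize(a[125:300,260:380],None,fx=3.4,fy=3.4,interpolation=cv2.INTER_CUBIC))
cv2.imwrite("pics/w2b.png",b)
```

```text
[ 426.56406414 -289.20665931  201.71315238] [6.81263475e-01 7.32038254e-01 2.34417911e-05 2.67228813e-04]
```

View pics/c5.png

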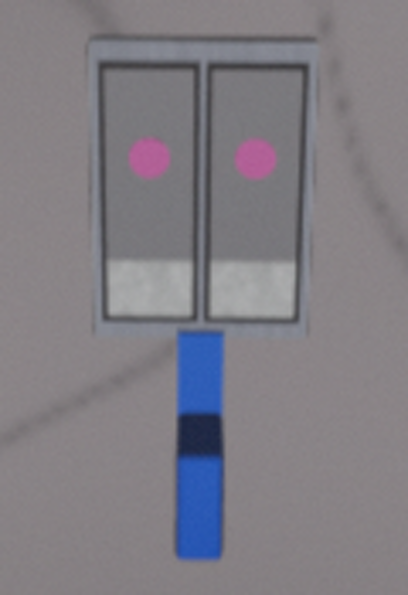

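View pics/w2.png

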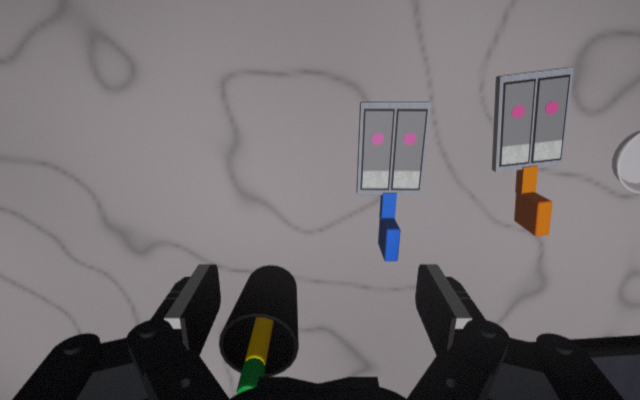

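Run:
```python
from h import *
b=cv2.imread("pics/w2.png")
cv2.imwrite("pics/c6.png",cv2.resize(b[95:270,340:440],None,fx=3.4,fy=3.4,interpolation=cv2.INTER_CUBIC))
```

```text
(no output)
```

View pics/c6.png

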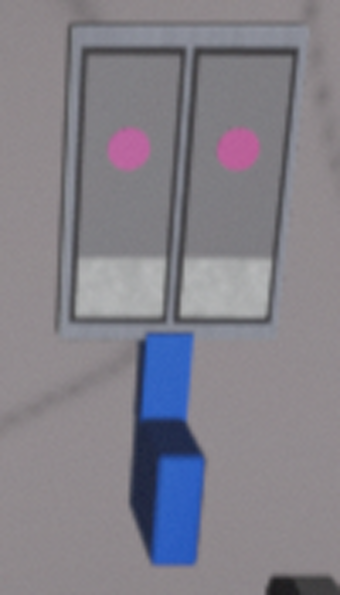

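```bash
cat > fit2.py <<'E'
from h import *
from scipy.optimize import least_squares
A=load("pics/w1.npy");B=load("pics/w2.npy")
a=lambda x,y:(A,260+x/3.4,125+y/3.4); b=lambda x,y:(B,340+x/3.4,95+y/3.4)
nl,nr,rl,rr=(134,33,-10),(134,-33,-10),(42,33,-10),(42,-33,-10)
h=[(18,7,20),(18,-7,20),(-18,7,20),(-18,-7,20)]
L=list(zip([a(90,43),a(318,42),a(97,333),a(306,333),a(178,457),a(222,457),a(178,558),a(222,558),b(72,25),b(308,27),b(66,332),b(272,333),b(160,457),b(205,457),b(151,564),b(195,564)],[nl,nr,rl,rr]+h+[nl,nr,rl,rr]+h))
def P(p,q):
    c,s=np.cos(p[3]),np.sin(p[3]); return np.array([p[0]+c*q[0]-s*q[1],p[1]+s*q[0]+c*q[1],p[2]+q[2]])
f=lambda p:np.concatenate([np.array(proj(o[0],P(p,q)))-o[1:] for o,q in L])
r=least_squares(f,[504,-352,18,1.64],loss='soft_l1'); print(r.x,np.degrees(r.x[3])); print(np.round(r.fun.reshape(-1,2),1).tolist())
for i in range(8): print(L[i][1],tri([L[i][0],L[i+8][0]]).round(1), P(r.x,L[i][1]).round(1))
c=(B,258,350)
print('cup rim',px2z(B,258,345,95),px2z(B,242,375,140)); T=load("pics/top0.npy");print(px2z(T,462,262,60), px2z(T,470,264,150))
E
python3 fit2.py
```

```text
[ 505.43113367 -357.99979549   17.82908912    1.6418359 ] 94.0702675794927
[[-0.2, -1.0], [0.7, -0.2], [-0.3, 0.8], [0.6, 1.3], [-0.1, -1.3], [1.0, -1.2], [-0.1, -0.1], [0.5, 0.0], [-0.5, 0.3], [0.1, -0.1], [-2.5, 2.4], [1.0, 2.2], [-1.0, -1.0], [0.2, -0.9], [-0.7, 0.3], [0.3, 0.4]]
(134, 33, -10) [ 463.3 -226.6   11. ] [ 463.  -226.7    7.8]
(134, -33, -10) [ 528.  -221.9   10.1] [ 528.8 -222.     7.8]
(42, 33, -10) [ 470.3 -312.5   18.5] [ 469.5 -318.4    7.8]
(42, -33, -10) [ 534.4 -312.1    7.3] [ 535.4 -313.8    7.8]
(18, 7, 20) [ 497.3 -339.7   42. ] [ 497.2 -340.5   37.8]
(18, -7, 20) [ 510.  -338.9   41.6] [ 511.1 -339.5   37.8]
(-18, 7, 20) [ 499.7 -374.6   40.6] [ 499.7 -376.5   37.8]
(-18, -7, 20) [ 513.  -374.5   39.2] [ 513.7 -375.5   37.8]
cup rim [ 384.02077921 -437.58369037   95.        ] [ 378.99014368 -425.3689707   140.        ]
[ 379.81490319 -440.35453883   60.        ] [ 381.36425407 -431.14157758  150.        ]
```

>>> arm_command --plan '[{"ax":0,"ay":0,"az":0,"tx":-0.0245,"ty":0.0245,"tz":0,"grip":0},{"ax":0,"ay":0,"az":0,"tx":-0.0245,"ty":0.0245,"tz":0,"grip":0},{"ax":0,"ay":0,"az":0,"tx":-0.0242,"ty":0.0244,"tz":0,"grip":0},{"ax":0,"ay":0,"az":0,"tx":0,"ty":0,"tz":0.03,"grip":0},{"ax":0,"ay":0,"az":0,"tx":0,"ty":0,"tz":0.04,"grip":0},{"ax":0,"ay":0,"az":0,"tx":0,"ty":0,"tz":0.04,"grip":0},{"ax":0,"ay":0,"az":0,"tx":0,"ty":0,"tz":0.02,"grip":0},{"ax":0,"ay":0,"az":0,"tx":0,"ty":0,"tz":0,"grip":0}]'

```text
time: 3.8
tcp_pos: [505.4, -354.1, 68.3]
ee_rot: [0.68, 0.733, -0.0, -0.002]
contact_force: [0.1, -0.4, 0.2]
opening: 0.998
```

Run:
```python
from h import *
o=observe();print(o['tcp_pos'],o['ee_rot']); d=snap("wrist","pics/w3.png")
```

```text
[ 505.37188973 -354.12071476   68.3014763 ] [ 6.79933898e-01  7.33269388e-01 -1.86286536e-04 -2.42176576e-03]
```

View pics/w3.png

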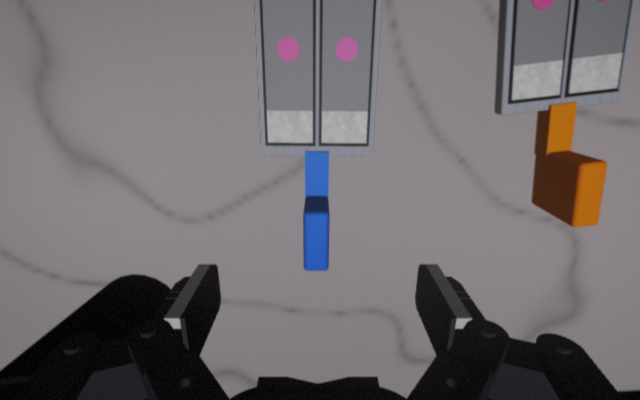

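>>> arm_command --plan '[{"ax":0,"ay":0,"az":0,"tx":0,"ty":0,"tz":0.025,"grip":0},{"ax":0,"ay":0,"az":0,"tx":-0.002,"ty":0,"tz":0.025,"grip":0},{"ax":0,"ay":0,"az":0,"tx":0,"ty":0,"tz":0.005,"grip":0},{"ax":0,"ay":0,"az":0,"tx":0,"ty":0,"tz":0,"grip":0},{"ax":0,"ay":0,"az":0,"tx":0,"ty":0,"tz":0,"grip":0}]'

```text
time: 4.35
tcp_pos: [507.5, -358.1, 17.9]
ee_rot: [0.68, 0.733, 0.0, 0.001]
contact_force: [-0.3, 0.1, 0.2]
opening: 1.001
```

Run:
```python
from h import *
o=observe();print(o['tcp_pos'],o['ee_rot'],o['contact_force'])
```

```text
[ 507.48396853 -358.088738     17.94322065] [6.80097766e-01 7.33120795e-01 1.01555544e-04 9.57819288e-04] [-0.31802435  0.1027735   0.22968631]
```

>>> arm_command --plan '[{"ax":0,"ay":0,"az":0,"tx":0,"ty":-0.002,"tz":0.007,"grip":0},{"ax":0,"ay":0,"az":0,"tx":0,"ty":0,"tz":0,"grip":0.5},{"ax":0,"ay":0,"az":0,"tx":0,"ty":0,"tz":0,"grip":0.8},{"ax":0,"ay":0,"az":0,"tx":0,"ty":0,"tz":0,"grip":1},{"ax":0,"ay":0,"az":0,"tx":0,"ty":0,"tz":0,"grip":1},{"ax":0,"ay":0,"az":0,"tx":0,"ty":0,"tz":0,"grip":1},{"ax":0,"ay":0,"az":0,"tx":0,"ty":0,"tz":0,"grip":1},{"ax":0,"ay":0,"az":0,"tx":0,"ty":0,"tz":0,"grip":1}]' --grip_force 110

```text
time: 5.15
tcp_pos: [504.7, -357.8, 9.7]
ee_rot: [0.68, 0.733, 0.0, 0.0]
contact_force: [-0.8, 0.9, 5.5]
opening: 0.145
```

Run:
```python
from h import *
o=observe();print(o['tcp_pos'],o['ee_rot'],o['contact_force'],o['wrist_torque'],o['opening'])
```

```text
[ 504.7473978  -357.79489415    9.66944483] [6.80117371e-01 7.33103215e-01 3.12907021e-05 1.92866879e-04] [-0.77194541  0.85207506  5.45413743] [ 0.13897313  0.16341048 -0.02560223] 0.1452600345206168
```

>>> arm_command --plan '[{"ax":0,"ay":0,"az":0,"tx":0,"ty":0,"tz":-0.005,"grip":1},{"ax":0,"ay":0,"az":0,"tx":0,"ty":0,"tz":-0.015,"grip":1},{"ax":0,"ay":0,"az":0,"tx":0,"ty":0,"tz":-0.03,"grip":1},{"ax":0,"ay":0,"az":0,"tx":0,"ty":0,"tz":-0.04,"grip":1},{"ax":0,"ay":0,"az":0,"tx":0,"ty":0,"tz":-0.02,"grip":1},{"ax":0,"ay":0,"az":0,"tx":0,"ty":0,"tz":0,"grip":1},{"ax":0,"ay":0,"az":0,"tx":0,"ty":0,"tz":0,"grip":1}]'

```text
time: 5.85
tcp_pos: [504.6, -357.7, 119.9]
ee_rot: [0.68, 0.733, 0.0, 0.0]
contact_force: [0.1, 0.2, -4.0]
opening: 0.14
```

Run:
```python
from h import *
o=observe();print(o['tcp_pos'],o['ee_rot'],o['contact_force'],o['wrist_torque'],o['opening']);snap("wrist","pics/w4.png");snap("scene","pics/s4.png")
a=cv2.imread("pics/s4.png");cv2.imwrite("pics/s4c.png",cv2.resize(a[170:290,170:330],None,fx=4,fy=4,interpolation=cv2.INTER_CUBIC))
```

```text
[ 504.56278771 -357.71949126  119.85521396] [6.80087038e-01 7.33131244e-01 1.29554412e-05 4.47935570e-04] [ 0.11007601  0.2012965  -3.99136473] [-0.17615427 -0.01431502 -0.04427679] 0.14023035898912847
```

View pics/w4.png

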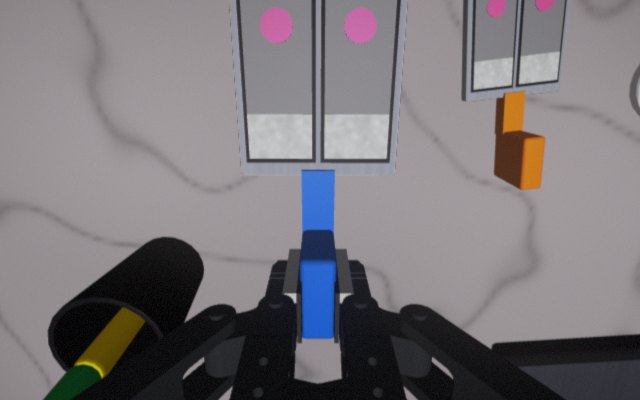

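View pics/s4c.png

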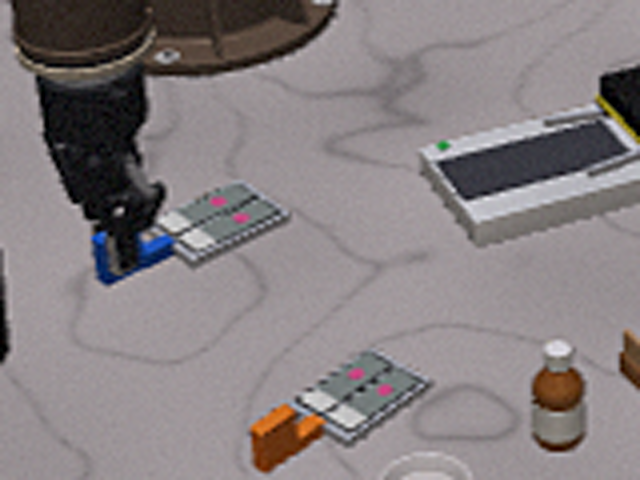

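Run:
```python
from h import *
for fn,rows,cols in (("pics/w4.npy",range(5,165,6),range(250,390,6)),):
    d=load(fn); P=np.array([px2d(d,u,v) for v in rows for u in cols if d["depth"][v,u]>0])
    A=np.c_[P[:,:2]-P[:,:2].mean(0),np.ones(len(P))]
    for _ in range(5):
        c=np.linalg.lstsq(A,P[:,2],rcond=None)[0]; e=P[:,2]-A@c; m=abs(e)<2.5*e.std()+.3; A,P=A[m],P[m]
    print(c,e.std(),len(P),P[:,1].min(),P[:,1].max())
d=load("pics/w1.npy"); P=np.array([px2d(d,u,v) for v in range(142,218,4) for u in range(292,348,4)])
A=np.c_[P[:,:2]-P[:,:2].mean(0),np.ones(len(P))];c=np.linalg.lstsq(A,P[:,2],rcond=None)[0];print(c,(P[:,2]-A@c).std())
```

```text
[-1.79213923e-05 -2.93058075e-04  1.21540957e+02] 0.7166272806364787 642 -310.80537812947665 -248.5347739279892
[-1.25430887e-02  2.13619131e-01  1.30810315e+01] 19.73066694810856
```

>>> arm_command --plan '[{"ax":0,"ay":0,"az":5.9,"tx":0,"ty":0,"tz":-0.03,"grip":1},{"ax":0,"ay":0,"az":5.9,"tx":0,"ty":0,"tz":-0.03,"grip":1},{"ax":0,"ay":0,"az":5.9,"tx":0,"ty":0,"tz":-0.03,"grip":1},{"ax":0,"ay":0,"az":0,"tx":0.02,"ty":0.003,"tz":0,"grip":1},{"ax":0,"ay":0,"az":0,"tx":0.04,"ty":0.003,"tz":0,"grip":1},{"ax":0,"ay":0,"az":0,"tx":0.04,"ty":0.003,"tz":0,"grip":1},{"ax":0,"ay":0,"az":0,"tx":0.04,"ty":0.003,"tz":0,"grip":1},{"ax":0,"ay":0,"az":0,"tx":0.04,"ty":0.003,"tz":0,"grip":1}]'

```text
time: 6.75
tcp_pos: [560.4, -184.4, 207.8]
ee_rot: [0.785, 0.62, -0.001, -0.001]
contact_force: [-0.4, 0.1, -4.0]
opening: 0.143
```

>>> arm_command --plan '[{"ax":0,"ay":0,"az":0,"tx":0.04,"ty":0.002,"tz":0,"grip":1},{"ax":0,"ay":0,"az":0,"tx":0.045,"ty":0.002,"tz":0,"grip":1},{"ax":0,"ay":0,"az":0,"tx":0.045,"ty":0.003,"tz":0,"grip":1},{"ax":0,"ay":0,"az":0,"tx":0.045,"ty":0.003,"tz":0,"grip":1},{"ax":0,"ay":0,"az":0,"tx":0.045,"ty":0.003,"tz":0,"grip":1},{"ax":0,"ay":0,"az":0,"tx":0.045,"ty":0.003,"tz":0,"grip":1},{"ax":0,"ay":0,"az":0,"tx":0,"ty":0,"tz":0,"grip":1},{"ax":0,"ay":0,"az":0,"tx":0,"ty":0,"tz":0,"grip":1}]'

```text
time: 7.55
tcp_pos: [637.1, 69.1, 207.6]
ee_rot: [0.784, 0.621, -0.001, -0.001]
contact_force: [-1.0, 0.4, -4.8]
opening: 0.145
```

Run:
```python
from h import *
o=observe();print(o['tcp_pos'],o['ee_rot'],o['contact_force'],o['joint_pos'],o['opening']);snap("wrist","pics/w5.png")
```

```text
[637.14446823  69.09765467 207.56358473] [ 7.84100804e-01  6.20631879e-01 -1.20651006e-03 -7.37936511e-04] [-0.99387014  0.40355148 -4.84776949] [ 6.08285666e-02  4.91867146e-01  1.64053486e+00 -1.99352999e-04
  1.01201418e+00  2.92632617e-01] 0.14469308334455405
```

View pics/w5.png

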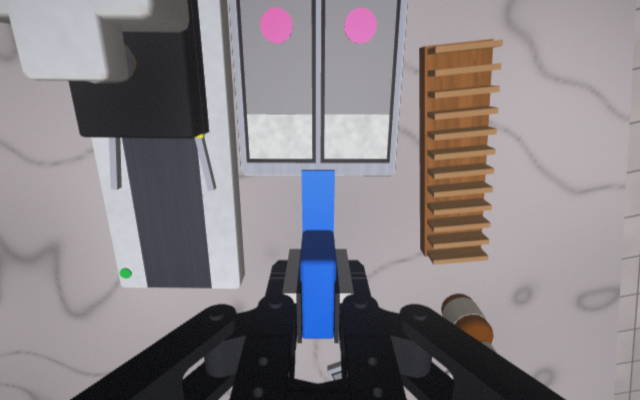

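>>> arm_command --plan '[{"ax":0,"ay":0,"az":0,"tx":-0.025,"ty":0.025,"tz":0,"grip":1},{"ax":0,"ay":0,"az":0,"tx":-0.025,"ty":0.025,"tz":0,"grip":1},{"ax":0,"ay":0,"az":0,"tx":0,"ty":0,"tz":0,"grip":1},{"ax":0,"ay":0,"az":0,"tx":0,"ty":0,"tz":0,"grip":1}]'

```text
time: 8.0
tcp_pos: [674.4, 5.7, 208.5]
ee_rot: [0.786, 0.619, -0.001, -0.0]
contact_force: [-0.7, -0.2, -3.3]
opening: 0.146
```

Run:
```python
from h import *
o=observe();print(o['tcp_pos'],o['ee_rot']);snap("wrist","pics/w6.png")
for n,r in (("w5",(60,310,60,260)),("w6",(20,280,0,250))):
    a=cv2.imread(f"pics/{n}.png");cv2.imwrite(f"pics/{n}c.png",cv2.resize(a[r[0]:r[1],r[2]:r[3]],None,fx=2.3,fy=2.3,interpolation=cv2.INTER_CUBIC))
```

```text
[674.43598681   5.71171208 208.49710778] [ 7.85708313e-01  6.18596728e-01 -5.69807975e-04 -4.57834964e-04]
```

View pics/w5c.png

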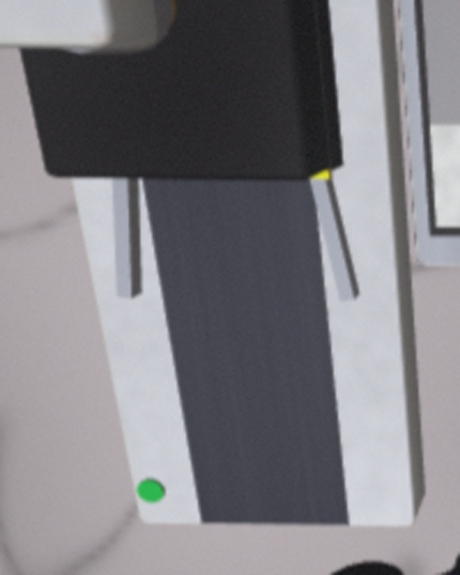

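View pics/w6c.png

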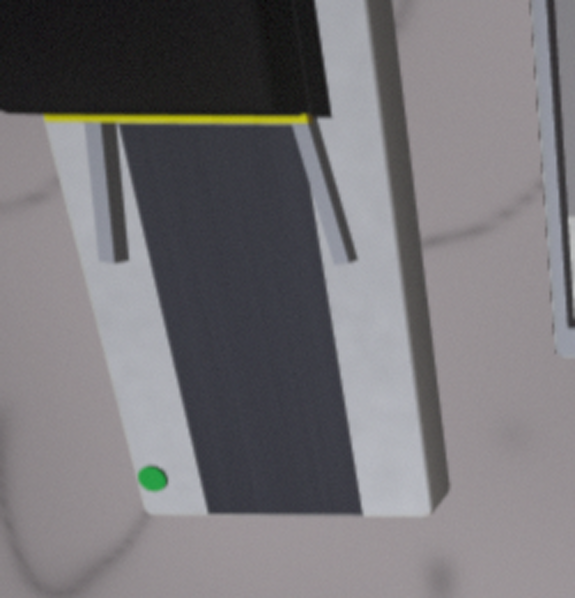

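```bash
cat > fit3.py <<'E'
from h import *
from scipy.optimize import least_squares
A=load("pics/w5.npy");B=load("pics/w6.npy")
a=lambda x,y:(A,60+x/2.3,60+y/2.3); b=lambda x,y:(B,x/2.3,20+y/2.3)
print('corner L',tri([a(142,524),b(147,515)]),'R',tri([a(414,525),b(431,515)]),'bridge R',tri([a(303,179),b(310,113)]))
print('stripL',tri([a(201,522),b(208,513)]),'R',tri([a(349,523),b(361,514)]))
corn=[(a(142,524),65),(a(414,525),-65),(b(147,515),65),(b(431,515),-65)]
edge=[(a(72,180),65),(a(100,318),65),(a(378,2),-65),(a(395,250),-65),(b(45,122),65),(b(95,317),65),(b(363,2),-65),(b(395,240),-65)]
strip=[(a(143,180),1),(a(201,522),1),(a(317,200),-1),(a(349,523),-1),(b(120,125),1),(b(208,513),1),(b(311,210),-1),(b(361,514),-1)]
def loc(p,o,z):
    w=px2z(*o,z); d=w[:2]-p[:2]; c,s=np.cos(p[2]),np.sin(p[2]); return c*d[0]+s*d[1],-s*d[0]+c*d[1]
def run(z,sel,show=False):
    def f(p):
        r=[]
        if 'c' in sel:
            for o,y in corn:
                if o[0] in () : pass
                X,Y=loc(p,o,z); r+=[X+170,Y-y]
        if 'e' in sel: r+=[loc(p,o,z)[1]-y for o,y in edge]
        if 's' in sel: r+=[loc(p,o,z)[1]-s*p[3] for o,s in strip]
        return r
    s=least_squares(f,[500,142,1.337,35],loss='soft_l1'); print(z,sel,s.x.round(3),np.degrees(s.x[2]).round(2),np.array(s.fun).round(1) if show else '')
run(30,'ces',True);run(30,'ce');run(30,'cs');run(28,'ces');run(32,'ces')
E
python3 fit3.py
```

```text
corner L [402.42254161 -10.75506629  32.52800829] R [525.81955604 -40.45753185  31.99811838] bridge R [539.2506618  126.9531854   39.60104519]
stripL [429.49903824 -16.14990803  32.4106761 ] R [497.05947532 -31.79340395  33.7933302 ]
30 ces [502.785 138.581   1.328  34.632] 76.09 [-1.  -1.6  0.3  0.2 -0.2 -1.6  0.8  0.3 -1.4 -1.5 -0.4 -0.1 -1.5 -1.3
  1.   0.5  0.2  0.7 -0.1  0.3  0.4  1.   1.9  1.4]
30 ce [503.196 138.47    1.332  35.   ] 76.33 
30 cs [502.08  138.745   1.331  34.485] 76.27 
28 ces [501.62  137.65    1.328  34.902] 76.07 
32 ces [503.891 139.523   1.329  34.344] 76.12
```

>>> arm_command --plan '[{"ax":0,"ay":0,"az":0.2,"tx":-0.015,"ty":-0.02,"tz":0,"grip":1},{"ax":0,"ay":0,"az":0,"tx":-0.015,"ty":-0.036,"tz":0,"grip":1},{"ax":0,"ay":0,"az":0,"tx":-0.015,"ty":-0.036,"tz":0,"grip":1},{"ax":0,"ay":0,"az":0,"tx":-0.015,"ty":-0.036,"tz":0,"grip":1},{"ax":0,"ay":0,"az":0,"tx":-0.013,"ty":-0.036,"tz":0,"grip":1},{"ax":0,"ay":0,"az":0,"tx":-0.013,"ty":-0.034,"tz":0,"grip":1},{"ax":0,"ay":0,"az":0,"tx":0,"ty":0,"tz":0,"grip":1},{"ax":0,"ay":0,"az":0,"tx":0,"ty":0,"tz":0,"grip":1}]'

```text
time: 8.85
tcp_pos: [461.4, -29.1, 209.7]
ee_rot: [0.786, 0.618, 0.0, 0.0]
contact_force: [0.5, -0.8, -3.0]
opening: 0.146
```

>>> arm_command --plan '[{"ax":0,"ay":0,"az":0,"tx":0,"ty":0,"tz":0.03,"grip":1},{"ax":0,"ay":0,"az":0,"tx":0,"ty":0,"tz":0.04,"grip":1},{"ax":0,"ay":0,"az":0,"tx":0,"ty":0,"tz":0.04,"grip":1},{"ax":0,"ay":0,"az":0,"tx":0,"ty":0,"tz":0.028,"grip":1},{"ax":0,"ay":0,"az":0,"tx":0,"ty":0,"tz":0,"grip":1},{"ax":0,"ay":0,"az":0,"tx":0,"ty":0,"tz":0,"grip":1}]'

```text
time: 9.45
tcp_pos: [462.7, -29.2, 71.5]
ee_rot: [0.786, 0.618, -0.0, -0.0]
contact_force: [0.4, -0.5, -3.0]
opening: 0.142
```

Run:
```python
from h import *
o=observe();print(o['tcp_pos'],o['ee_rot'],o['contact_force'],o['wrist_torque']);snap("wrist","pics/w7.png");snap("top","pics/t7.png");snap("scene","pics/s7.png")
a=cv2.imread("pics/t7.png");cv2.imwrite("pics/t7c.png",cv2.resize(a[170:260,215:365],None,fx=4.5,fy=4.5,interpolation=cv2.INTER_CUBIC))
a=cv2.imread("pics/s7.png");cv2.imwrite("pics/s7c.png",cv2.resize(a[150:240,230:380],None,fx=4.5,fy=4.5,interpolation=cv2.INTER_CUBIC))
```

```text
[462.72165471 -29.15437501  71.47305775] [ 7.85786216e-01  6.18498081e-01 -2.51729622e-04 -2.86729645e-04] [ 0.35448518 -0.4569261  -2.9695739 ] [-0.2259712   0.02508073 -0.00307568]
```

View pics/w7.png

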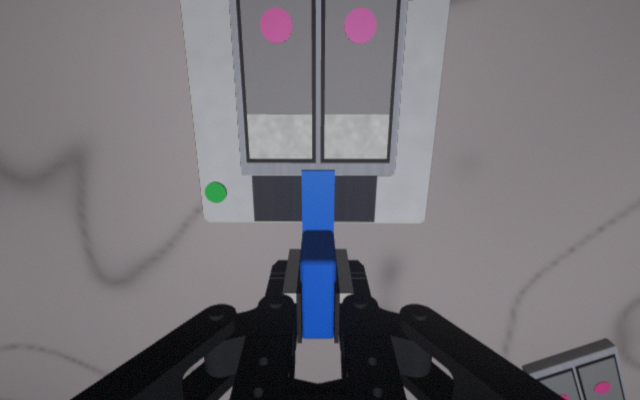

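View pics/t7c.png

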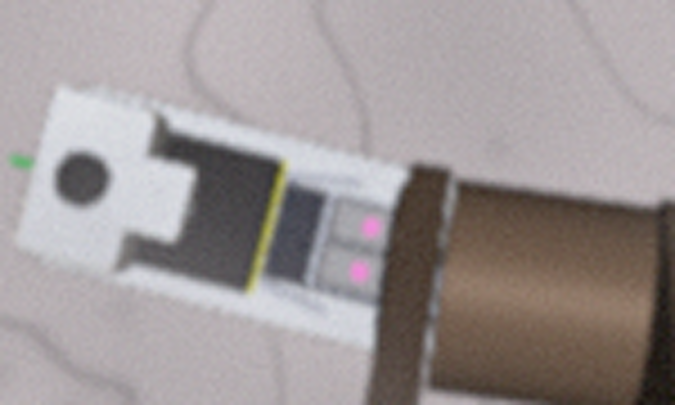

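View pics/s7c.png

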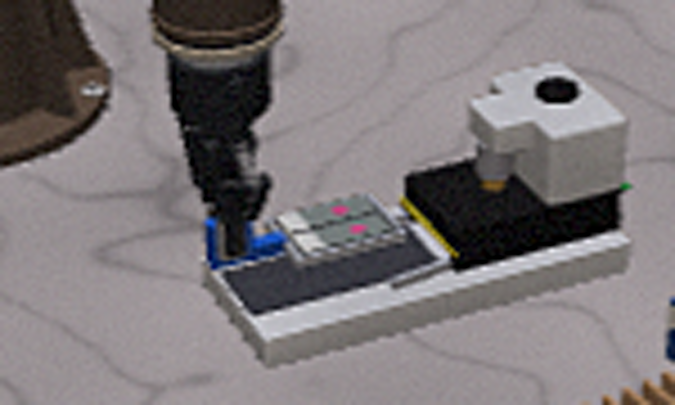

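Run:
```python
from h import *
a=cv2.imread("pics/w7.png");cv2.imwrite("pics/w7c.png",cv2.resize(a[0:235,170:460],None,fx=2.6,fy=2.5,interpolation=cv2.INTER_CUBIC))
g=cv2.cvtColor(a,cv2.COLOR_BGR2GRAY).astype(float); g=cv2.GaussianBlur(g,(1,5),0)
for v in (5,40,80,120,150,165,200,210):
    d=np.diff(g[v]); idx=[i for i in range(175,455) if abs(d[i])>14]; print(v,[(i,int(d[i])) for i in idx])
d=load("pics/w7.npy");print(d["cx"],d["cy"])
```

```text
5 [(180, 25), (228, -20), (235, -45), (236, -29), (239, 50), (310, -28), (311, -33), (314, 34), (315, 41), (320, -56), (321, -23), (324, 42), (325, 20), (395, -21), (396, -40), (399, 43), (400, 31), (407, 22), (448, -18), (449, -16)]
40 [(184, 18), (230, -27), (237, -34), (238, -39), (241, 43), (242, 17), (310, -21), (311, -36), (314, 22), (315, 50), (320, -54), (321, -21), (324, 51), (393, -33), (394, -28), (396, 17), (397, 58), (404, 15), (444, -16)]
80 [(188, 27), (233, -30), (240, -47), (241, -30), (243, 20), (244, 41), (310, -17), (311, -39), (314, 22), (315, 48), (319, -20), (320, -45), (321, -15), (323, 21), (324, 41), (390, -17), (391, -40), (394, 49), (395, 20), (440, -18)]
120 [(236, -29), (243, -55), (244, -20), (246, 69), (247, 27), (311, -73), (312, -29), (314, 21), (315, 47), (319, -19), (320, -44), (323, 50), (324, 47), (388, -63), (389, -37), (391, 38), (392, 30), (398, 14), (435, -21)]
150 [(196, 19), (238, -27), (245, -57), (246, -23), (247, 22), (248, 79), (249, 16), (311, -75), (312, -33), (314, 21), (315, 48), (319, -33), (320, -34), (323, 65), (324, 32), (386, -64), (387, -40), (389, 45), (390, 26), (396, 21), (432, -18)]
165 [(197, 20), (239, -21), (395, 25), (430, -24)]
200 [(201, 32), (252, -57), (253, -36), (301, 19), (333, -19), (374, 40), (375, 54), (426, -27)]
210 [(202, 32), (252, -24), (253, -59), (254, -20), (301, 24), (333, -21), (373, 20), (374, 65), (375, 20), (425, -26)]
317.58543629619993 196.04931868879018
```

View pics/w7c.png

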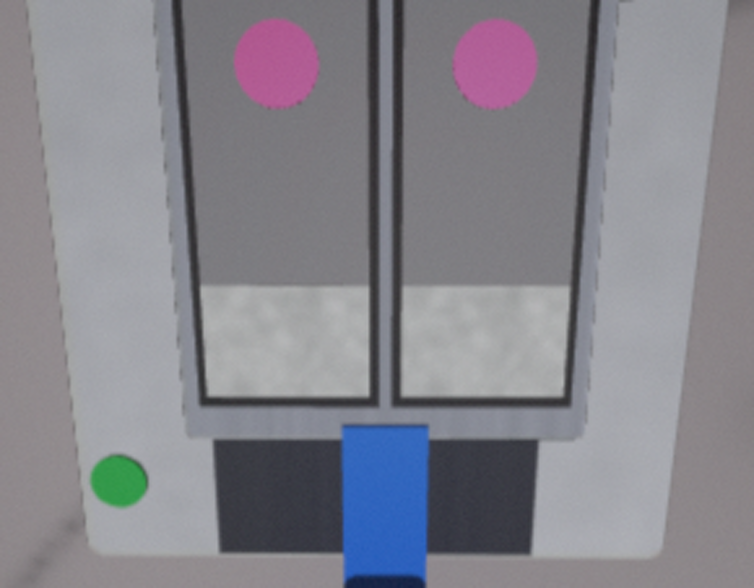

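Run:
```python
from h import *
d=load("pics/w7.npy")
tcp=np.array([462.7,-29.2]); 
y=2*np.arctan2(.618498,.785786); X=np.array([np.cos(y),np.sin(y)]);Y=np.array([np.sin(y),-np.cos(y)]);print(np.degrees(y))
def L(u,v,z):
    p=px2z(d,u,v,z)[:2]-tcp; return p@X,p@Y
def axis(rows,z,n):
    q=[]
    for v,l,r in rows:
        a,b=L(l+.5,v,z),L(r+.5,v,z); q.append(((a[0]+b[0])/2,(a[1]+b[1])/2,b[1]-a[1]))
    q=np.array(q); f=np.polyfit(q[:,0],q[:,1],1); print(n,q.round(2).tolist(),'slope deg',np.degrees(f[0]).round(2),'y at 0',f[1].round(2))
axis([(5,180,448.5),(40,184,444),(80,188,440),(120,192,435),(150,196,432),(165,197,430),(200,201,426),(210,202,425)],30,'base')
axis([(200,252.4,374.6),(210,252.8,374)],30,'strip')
axis([(5,228,407.5),(40,230,404.5),(120,236,398),(150,238,396),(165,239,395)],72,'plate')
axis([(5,235.4,399.4),(40,237.5,397),(80,240.4,394.3),(120,243.2,391.5),(150,245.3,389.4)],73,'slides')
axis([(200,301,333),(210,301,333)],74,'neck')
print(px2z(d,204,222,30),px2z(d,427,222,30),[L(u,222,30) for u in(204,427)])
```

```text
76.41309293296673
base [[115.23, -0.81, 127.41], [100.03, -0.96, 127.1], [81.49, -1.0, 127.6], [61.57, -1.3, 127.61], [45.64, -1.07, 127.48], [37.33, -1.37, 127.69], [16.96, -1.42, 127.63], [10.87, -1.43, 127.77]] slope deg 0.33 y at 0 -1.51
strip [[16.96, -1.39, 69.31], [10.87, -1.46, 69.44]] slope deg 0.69 y at 0 -1.59
plate [[107.91, 0.89, 65.8], [96.17, 0.72, 65.9], [66.46, 0.64, 65.72], [54.15, 0.65, 65.93], [47.73, 0.66, 66.04]] slope deg 0.19 y at 0 0.46
slides [[107.74, 0.76, 59.7], [96.08, 0.72, 59.82], [81.86, 0.77, 59.78], [66.58, 0.79, 59.74], [54.36, 0.8, 59.71]] slope deg -0.06 y at 0 0.86
neck [[32.71, 0.68, 13.83], [28.07, 0.69, 13.97]] slope deg -0.04 y at 0 0.71
[400.04833694 -10.65710361  30.        ] [525.81594904 -40.84365733  30.        ] [(np.float64(3.305839381301281), np.float64(-65.25443522769561)), (np.float64(3.5093925285313095), np.float64(64.08495878829274))]
```

>>> arm_command --plan '[{"ax":0,"ay":0,"az":0.3,"tx":0,"ty":-0.0022,"tz":0,"grip":1},{"ax":0,"ay":0,"az":0,"tx":0,"ty":0,"tz":0.015,"grip":1},{"ax":0,"ay":0,"az":0,"tx":0,"ty":0,"tz":0.01,"grip":1},{"ax":0,"ay":0,"az":0,"tx":0,"ty":0,"tz":0.003,"grip":1},{"ax":0,"ay":0,"az":0,"tx":0,"ty":0,"tz":0,"grip":1},{"ax":0,"ay":0,"az":0,"tx":0,"ty":0,"tz":0,"grip":1}]'

```text
time: 10.2
tcp_pos: [460.3, -28.8, 43.6]
ee_rot: [0.788, 0.616, 0.0, 0.0]
contact_force: [-0.3, 0.1, -3.3]
opening: 0.141
```

>>> arm_command --plan '[{"ax":0,"ay":0,"az":0,"tx":0,"ty":0,"tz":0.001,"grip":1},{"ax":0,"ay":0,"az":0,"tx":0,"ty":0,"tz":0.001,"grip":1},{"ax":0,"ay":0,"az":0,"tx":0,"ty":0,"tz":0,"grip":1}]'

```text
time: 10.5
tcp_pos: [460.2, -28.8, 41.4]
ee_rot: [0.788, 0.616, 0.0, 0.0]
contact_force: [-0.0, 0.9, -3.9]
opening: 0.143
```

Run:
```python
from h import *
o=observe();print(o['tcp_pos'],o['ee_rot'],o['contact_force'],o['wrist_torque'])
```

```text
[460.21848197 -28.82059972  41.3540596 ] [7.87514103e-01 6.16296627e-01 6.03685497e-05 3.96452658e-05] [-0.02082117  0.85764714 -3.9098721 ] [-0.20931968  0.05901964 -0.00821199]
```

>>> arm_command --plan '[{"ax":0,"ay":0,"az":0,"tx":0,"ty":0,"tz":0.001,"grip":1},{"ax":0,"ay":0,"az":0,"tx":0,"ty":0,"tz":0,"grip":1}]'

```text
time: 10.7
tcp_pos: [460.2, -28.8, 40.2]
ee_rot: [0.787, 0.616, 0.0, -0.0]
contact_force: [0.7, 0.7, -2.7]
opening: 0.145
```

>>> arm_command --plan '[{"ax":0,"ay":0,"az":0,"tx":0,"ty":0,"tz":0.0005,"grip":1},{"ax":0,"ay":0,"az":0,"tx":0,"ty":0,"tz":0,"grip":1}]'

```text
time: 10.9
tcp_pos: [460.2, -28.8, 39.8]
ee_rot: [0.787, 0.616, -0.0, -0.0]
contact_force: [0.3, -0.8, -2.6]
opening: 0.146
```

>>> arm_command --plan '[{"ax":0,"ay":0,"az":0,"tx":0,"ty":0,"tz":0.0003,"grip":1},{"ax":0,"ay":0,"az":0,"tx":0,"ty":0,"tz":0,"grip":1}]'

```text
time: 11.1
tcp_pos: [460.2, -28.8, 39.6]
ee_rot: [0.788, 0.616, 0.0, 0.0]
contact_force: [-2.0, -2.1, 3.1]
opening: 0.144
```

Run:
```python
from h import *
o=observe();print(o['tcp_pos'],o['ee_rot'],o['contact_force'],o['wrist_torque'])
```

```text
[460.19711135 -28.82951876  39.63346406] [7.87500053e-01 6.16314581e-01 4.39465156e-05 4.17870621e-05] [-2.03507988 -2.13821226  3.14695668] [-0.135226    0.18794161  0.05488507]
```

>>> arm_command --plan '[{"ax":0,"ay":0,"az":0,"tx":0,"ty":0,"tz":0,"grip":1},{"ax":0,"ay":0,"az":0,"tx":0.005,"ty":0,"tz":0,"grip":1},{"ax":0,"ay":0,"az":0,"tx":0.005,"ty":0,"tz":0,"grip":1},{"ax":0,"ay":0,"az":0,"tx":0.005,"ty":0,"tz":0,"grip":1},{"ax":0,"ay":0,"az":0,"tx":0.005,"ty":0,"tz":0,"grip":1},{"ax":0,"ay":0,"az":0,"tx":0.003,"ty":0,"tz":0,"grip":1}]'

```text
time: 11.7
tcp_pos: [466.0, -6.0, 39.6]
ee_rot: [0.787, 0.616, 0.0, 0.0]
contact_force: [-0.4, -4.4, 5.7]
opening: 0.146
```

```bash
cat > st.py <<'E'
from h import *
o=observe();y=2*np.arctan2(o['ee_rot'][1],o['ee_rot'][0]);X=np.array([np.cos(y),np.sin(y)]);Y=np.array([X[1],-X[0]])
F=o['contact_force'];p=o['tcp_pos']
print(round(o['time'],2),p.round(1),'yaw',np.degrees(y).round(2),'rx',((p[:2]-[502.8,138.8])@np.array([.2385,.9711])).round(2),'Fx',(F[:2]@X).round(2),'Fy',(F[:2]@Y).round(2),'Fz',F[2].round(2),'M',o['wrist_torque'].round(2))
E
python3 st.py
```

```text
11.7 [466.   -6.   39.6] yaw 76.12 rx -149.35 Fx -4.33 Fy 0.68 Fz 5.69 M [-0.73  0.23  0.04]
```

Run:
```python
from h import *
snap("wrist","pics/w8.png");snap("top","pics/t8.png")
a=cv2.imread("pics/t8.png");cv2.imwrite("pics/t8c.png",cv2.resize(a[180:250,240:330],None,fx=7,fy=7,interpolation=cv2.INTER_CUBIC))
```

```text
(no output)
```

View pics/w8.png

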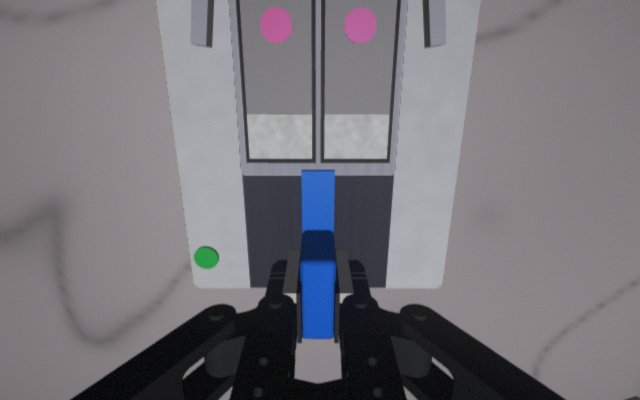

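View pics/t8c.png

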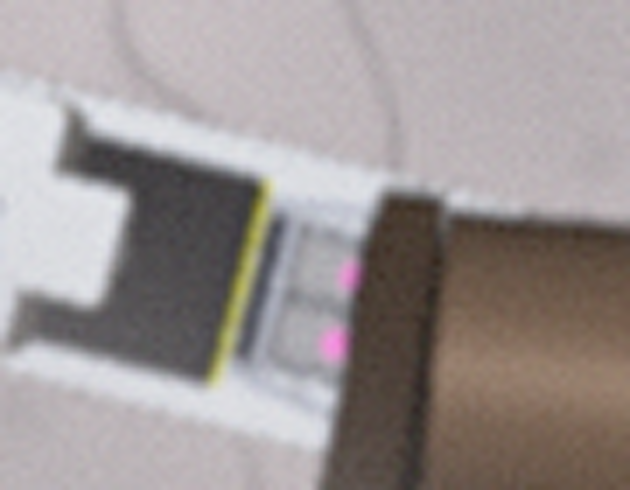

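Run:
```python
from h import *
a=cv2.imread("pics/w8.png");g=cv2.cvtColor(a,cv2.COLOR_BGR2GRAY).astype(float);g=cv2.GaussianBlur(g,(1,5),0)
d=load("pics/w8.npy")
tcp=np.array([466,-6.]);y=np.radians(76.12);X=np.array([np.cos(y),np.sin(y)]);Y=np.array([X[1],-X[0]])
L=lambda u,v,z:((px2z(d,u,v,z)[:2]-tcp)@X,(px2z(d,u,v,z)[:2]-tcp)@Y)
def edge(v,lo,hi):
    q=np.abs(np.diff(g[v]))[lo:hi]; i=int(q.argmax()); w=q[max(0,i-2):i+3]; return lo+max(0,i-2)+(w*np.arange(len(w))).sum()/w.sum()+.5
def ax(rows,l,r,z,n):
    q=[]
    for v in rows:
        p,s=L(edge(v,*l(v)),v,z),L(edge(v,*r(v)),v,z); q.append(((p[0]+s[0])/2,(p[1]+s[1])/2,s[1]-p[1]))
    q=np.array(q);f=np.polyfit(q[:,0],q[:,1],1);print(n,q.round(2)[::3].tolist(),np.degrees(f[0]).round(2),f[1].round(2))
ax(range(60,275,10),lambda v:(int(158+35*v/285)-8,int(158+35*v/285)+10),lambda v:(int(479-36*v/285)-10,int(479-36*v/285)+8),30,'base')
ax(range(185,280,10),lambda v:(238,254),lambda v:(382,400),30,'strip')
ax(range(60,150,10),lambda v:(int(228+v/15)-4,int(228+v/15)+4),lambda v:(int(407-v/14)-4,int(407-v/14)+4),40,'plate')
ax(range(10,150,10),lambda v:(int(235+v/14)-4,int(235+v/14)+4),lambda v:(int(399-v/14)-4,int(399-v/14)+4),41,'slides')
```

```text
base [[89.58, 0.85, 127.1], [77.77, 0.85, 127.21], [65.3, 0.77, 127.03], [52.11, 0.79, 126.92], [38.15, 0.8, 127.03], [23.34, 0.7, 127.09], [7.6, 0.76, 127.24], [-9.16, 0.8, 127.21]] -0.31 1.13
strip [[35.74, 0.8, 69.37], [20.78, 0.77, 69.39], [4.88, 0.8, 69.44], [-12.06, 0.78, 69.43]] 0.02 0.78
plate [[89.16, 0.9, 65.63], [78.12, 0.84, 65.74], [66.46, 0.63, 65.71]] 0.08 0.66
slides [[106.16, 0.77, 59.82], [96.11, 0.77, 59.82], [85.53, 1.34, 58.66], [74.36, 1.35, 58.68], [62.57, 1.33, 58.62]] -0.36 1.31
```

>>> arm_command --plan '[{"ax":0,"ay":0,"az":0,"tx":0,"ty":0,"tz":-0.0002,"grip":1},{"ax":0,"ay":0,"az":0,"tx":0.004,"ty":0,"tz":0,"grip":1},{"ax":0,"ay":0,"az":0,"tx":0.004,"ty":0,"tz":0,"grip":1},{"ax":0,"ay":0,"az":0,"tx":0.004,"ty":0,"tz":0,"grip":1},{"ax":0,"ay":0,"az":0,"tx":0.004,"ty":0,"tz":0,"grip":1},{"ax":0,"ay":0,"az":0,"tx":0.004,"ty":0,"tz":0,"grip":1}]'

```text
time: 12.4
tcp_pos: [470.5, 13.3, 39.7]
ee_rot: [0.787, 0.616, -0.0, -0.0]
contact_force: [-0.7, -1.6, -1.4]
opening: 0.144
```

```bash
python3 st.py
```

```text
12.4 [470.5  13.3  39.7] yaw 76.1 rx -129.55 Fx -1.72 Fy -0.31 Fz -1.37 M [-0.27 -0.08  0.02]
```

Nose is about 4 mm in, with low forces. Continuing.

>>> arm_command --plan '[{"ax":0,"ay":0,"az":0,"tx":0.004,"ty":0,"tz":0,"grip":1},{"ax":0,"ay":0,"az":0,"tx":0.004,"ty":0,"tz":0,"grip":1},{"ax":0,"ay":0,"az":0,"tx":0.004,"ty":0,"tz":0,"grip":1},{"ax":0,"ay":0,"az":0,"tx":0.004,"ty":0,"tz":0,"grip":1},{"ax":0,"ay":0,"az":0,"tx":0.004,"ty":0,"tz":0,"grip":1}]'

```text
time: 12.9
tcp_pos: [475.4, 32.7, 39.7]
ee_rot: [0.787, 0.616, -0.0, -0.0]
contact_force: [-0.3, 0.1, -1.7]
opening: 0.144
```

```bash
python3 st.py
```

```text
12.9 [475.4  32.7  39.7] yaw 76.1 rx -109.59 Fx 0.03 Fy -0.35 Fz -1.74 M [-0.16 -0.   -0.02]
```

>>> arm_command --plan '[{"ax":0,"ay":0,"az":0,"tx":0.004,"ty":0,"tz":0,"grip":1},{"ax":0,"ay":0,"az":0,"tx":0.004,"ty":0,"tz":0,"grip":1},{"ax":0,"ay":0,"az":0,"tx":0.004,"ty":0,"tz":0,"grip":1},{"ax":0,"ay":0,"az":0,"tx":0.004,"ty":0,"tz":0,"grip":1},{"ax":0,"ay":0,"az":0,"tx":0.004,"ty":0,"tz":0,"grip":1}]'

```text
time: 13.4
tcp_pos: [480.2, 52.1, 39.7]
ee_rot: [0.787, 0.616, -0.0, -0.0]
contact_force: [0.0, -0.5, -2.9]
opening: 0.146
```

```bash
python3 st.py
```

```text
13.4 [480.2  52.1  39.7] yaw 76.1 rx -89.62 Fx -0.51 Fy 0.17 Fz -2.9 M [-0.13 -0.06 -0.01]
```

>>> arm_command --plan '[{"ax":0,"ay":0,"az":0,"tx":0.003,"ty":0,"tz":0,"grip":1},{"ax":0,"ay":0,"az":0,"tx":0.003,"ty":0,"tz":0,"grip":1},{"ax":0,"ay":0,"az":0,"tx":0.003,"ty":0,"tz":0,"grip":1},{"ax":0,"ay":0,"az":0,"tx":0.003,"ty":0,"tz":0,"grip":1},{"ax":0,"ay":0,"az":0,"tx":0.003,"ty":0,"tz":0,"grip":1},{"ax":0,"ay":0,"az":0,"tx":0.001,"ty":0,"tz":0,"grip":1}]'

```text
time: 14.0
tcp_pos: [484.1, 67.6, 39.7]
ee_rot: [0.787, 0.616, 0.0, 0.0]
contact_force: [0.2, -0.0, -2.3]
opening: 0.143
```

```bash
python3 st.py
```

```text
14.0 [484.1  67.6  39.7] yaw 76.1 rx -73.66 Fx 0.01 Fy 0.21 Fz -2.27 M [-0.18 -0.01  0.09]
```

>>> arm_command --plan '[{"ax":0,"ay":0,"az":0,"tx":0.001,"ty":0,"tz":0,"grip":1},{"ax":0,"ay":0,"az":0,"tx":0.001,"ty":0,"tz":0,"grip":1},{"ax":0,"ay":0,"az":0,"tx":0.001,"ty":0,"tz":0,"grip":1},{"ax":0,"ay":0,"az":0,"tx":0.001,"ty":0,"tz":0,"grip":1},{"ax":0,"ay":0,"az":0,"tx":0.001,"ty":0,"tz":0,"grip":1}]'

```text
time: 14.5
tcp_pos: [485.2, 72.2, 39.7]
ee_rot: [0.788, 0.616, 0.0, -0.0]
contact_force: [0.5, -0.5, -3.2]
opening: 0.147
```

```bash
python3 st.py
```

```text
14.5 [485.2  72.2  39.7] yaw 76.09 rx -68.91 Fx -0.4 Fy 0.59 Fz -3.22 M [-0.14  0.03 -0.05]
```

```bash
cat > rod.py <<'E'
from h import *
import subprocess,sys,time
n=sys.argv[1]
def met(im,box):
    a=im[box[0]:box[1],box[2]:box[3]].astype(float); s=np.clip(a[:,:,1]-np.maximum(a[:,:,0],a[:,:,2])-8,0,None)
    xs=np.arange(box[2],box[3]); ys=np.arange(box[0],box[1])[:,None]
    return round(s.sum()/100,2), round((s*xs).sum()/max(s.sum(),1),2), round((s*ys).sum()/max(s.sum(),1),2)
r=[]
for k in range(1):
  for c,b in (("top",(196,216,208,228)),("scene",(183,198,361,376))):
    d=snap(c,f"pics/{c}_{n}.png"); r.append((c,met(d["image"],b)))
print(r)
for c,b in (("top0",(196,216,208,228)),("scene0",(183,198,361,376)),("t7",(196,216,208,228)),("s7",(183,198,361,376))):
    if n=='a': print(c,met(load(f"pics/{c}.npy")["image"],b))
E
python3 rod.py a; python3 st.py; python3 -c "
from h import *
for f,b in(('top_a',(190,220,205,240)),('scene_a',(180,200,355,380))):
    a=cv2.imread(f'pics/{f}.png');cv2.imwrite(f'pics/{f}c.png',cv2.resize(a[b[0]:b[1],b[2]:b[3]],None,fx=12,fy=12,interpolation=cv2.INTER_NEAREST))"
```

```text
[('top', (np.float64(4.77), np.float64(219.4), np.float64(205.54))), ('scene', (np.float64(1.35), np.float64(368.56), np.float64(190.9)))]
top0 (np.float64(4.18), np.float64(219.32), np.float64(205.54))
scene0 (np.float64(1.36), np.float64(368.58), np.float64(190.88))
t7 (np.float64(4.54), np.float64(219.35), np.float64(205.52))
s7 (np.float64(1.4), np.float64(368.59), np.float64(190.87))
14.6 [485.2  72.2  39.7] yaw 76.1 rx -68.83 Fx 0.32 Fy 0.03 Fz -1.69 M [ 0.08 -0.04  0.04]
```

View pics/top_ac.png

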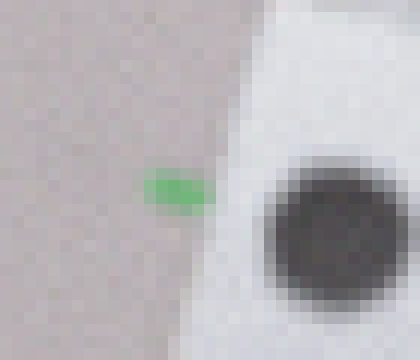

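View pics/scene_ac.png

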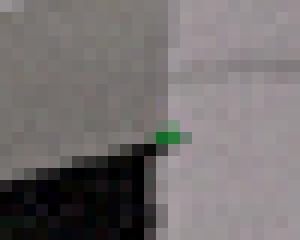

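>>> arm_command --plan '[{"ax":0,"ay":0,"az":0,"tx":0.001,"ty":0,"tz":0,"grip":1},{"ax":0,"ay":0,"az":0,"tx":0.001,"ty":0,"tz":0,"grip":1},{"ax":0,"ay":0,"az":0,"tx":0.001,"ty":0,"tz":0,"grip":1}]'

```text
time: 14.9
tcp_pos: [485.9, 75.1, 39.7]
ee_rot: [0.788, 0.616, -0.0, -0.0]
contact_force: [0.2, -2.3, -2.1]
opening: 0.149
```

```bash
python3 st.py; python3 rod.py b
```

```text
14.9 [485.9  75.1  39.7] yaw 76.09 rx -65.9 Fx -2.17 Fy 0.75 Fz -2.14 M [-0.17  0.03  0.01]
[('top', (np.float64(4.72), np.float64(219.36), np.float64(205.53))), ('scene', (np.float64(1.39), np.float64(368.55), np.float64(190.9)))]
```

>>> arm_command --plan '[{"ax":0,"ay":0,"az":0,"tx":0.001,"ty":0,"tz":0,"grip":1},{"ax":0,"ay":0,"az":0,"tx":0.001,"ty":0,"tz":0,"grip":1},{"ax":0,"ay":0,"az":0,"tx":0,"ty":0,"tz":0,"grip":1}]'

```text
time: 15.3
tcp_pos: [486.4, 77.1, 39.7]
ee_rot: [0.787, 0.616, 0.0, 0.0]
contact_force: [-0.0, 0.3, -1.4]
opening: 0.143
```

```bash
python3 st.py; python3 rod.py c
```

```text
15.3 [486.4  77.1  39.7] yaw 76.1 rx -63.81 Fx 0.28 Fy -0.11 Fz -1.44 M [0.07 0.   0.02]
[('top', (np.float64(4.75), np.float64(219.4), np.float64(205.53))), ('scene', (np.float64(1.4), np.float64(368.61), np.float64(190.91)))]
```

Rod unchanged, nose at about 70. Continuing in 3 mm steps, watching the rod.

>>> arm_command --plan '[{"ax":0,"ay":0,"az":0,"tx":0.001,"ty":0,"tz":0,"grip":1},{"ax":0,"ay":0,"az":0,"tx":0.001,"ty":0,"tz":0,"grip":1},{"ax":0,"ay":0,"az":0,"tx":0.001,"ty":0,"tz":0,"grip":1},{"ax":0,"ay":0,"az":0,"tx":0,"ty":0,"tz":0,"grip":1}]'

```text
time: 15.8
tcp_pos: [487.1, 80.1, 39.7]
ee_rot: [0.787, 0.616, 0.0, 0.0]
contact_force: [0.7, -0.6, -2.5]
opening: 0.143
```

```bash
python3 st.py; python3 rod.py d
```

```text
15.8 [487.1  80.1  39.7] yaw 76.1 rx -60.77 Fx -0.45 Fy 0.79 Fz -2.47 M [ 0.09 -0.01  0.05]
[('top', (np.float64(4.77), np.float64(219.38), np.float64(205.51))), ('scene', (np.float64(1.34), np.float64(368.6), np.float64(190.92)))]
```

>>> arm_command --plan '[{"ax":0,"ay":0,"az":0,"tx":0.001,"ty":0,"tz":0,"grip":1},{"ax":0,"ay":0,"az":0,"tx":0.001,"ty":0,"tz":0,"grip":1},{"ax":0,"ay":0,"az":0,"tx":0.001,"ty":0,"tz":0,"grip":1},{"ax":0,"ay":0,"az":0,"tx":0,"ty":0,"tz":0,"grip":1}]'

```text
time: 16.3
tcp_pos: [487.9, 83.0, 39.7]
ee_rot: [0.787, 0.616, 0.0, 0.0]
contact_force: [0.1, 1.2, -1.6]
opening: 0.145
```

```bash
python3 st.py; python3 rod.py e
```

```text
16.3 [487.9  83.   39.7] yaw 76.1 rx -57.79 Fx 1.14 Fy -0.21 Fz -1.61 M [ 0.05 -0.02  0.  ]
[('top', (np.float64(4.77), np.float64(219.3), np.float64(205.51))), ('scene', (np.float64(1.38), np.float64(368.59), np.float64(190.89)))]
```

>>> arm_command --plan '[{"ax":0,"ay":0,"az":0,"tx":0.001,"ty":0,"tz":0,"grip":1},{"ax":0,"ay":0,"az":0,"tx":0.001,"ty":0,"tz":0,"grip":1},{"ax":0,"ay":0,"az":0,"tx":0.001,"ty":0,"tz":0,"grip":1},{"ax":0,"ay":0,"az":0,"tx":0,"ty":0,"tz":0,"grip":1}]'

```text
time: 16.8
tcp_pos: [488.5, 85.9, 39.7]
ee_rot: [0.787, 0.616, 0.0, -0.0]
contact_force: [1.0, 0.1, -2.9]
opening: 0.147
```

```bash
python3 st.py; python3 rod.py f
```

```text
16.8 [488.5  85.9  39.7] yaw 76.1 rx -54.81 Fx 0.29 Fy 0.94 Fz -2.93 M [ 0.05 -0.06 -0.01]
[('top', (np.float64(4.64), np.float64(219.41), np.float64(205.55))), ('scene', (np.float64(1.34), np.float64(368.62), np.float64(190.9)))]
```

>>> arm_command --plan '[{"ax":0,"ay":0,"az":0,"tx":0.001,"ty":0,"tz":0,"grip":1},{"ax":0,"ay":0,"az":0,"tx":0.001,"ty":0,"tz":0,"grip":1},{"ax":0,"ay":0,"az":0,"tx":0.001,"ty":0,"tz":0,"grip":1},{"ax":0,"ay":0,"az":0,"tx":0,"ty":0,"tz":0,"grip":1}]'

```text
time: 17.3
tcp_pos: [489.3, 88.8, 39.7]
ee_rot: [0.787, 0.616, 0.0, 0.0]
contact_force: [-0.5, 0.2, -1.9]
opening: 0.145
```

```bash
python3 st.py; python3 rod.py g
```

```text
17.3 [489.3  88.8  39.7] yaw 76.1 rx -51.8 Fx 0.11 Fy -0.54 Fz -1.89 M [0.06 0.01 0.01]
[('top', (np.float64(4.64), np.float64(219.39), np.float64(205.52))), ('scene', (np.float64(1.4), np.float64(368.54), np.float64(190.89)))]
```

>>> arm_command --plan '[{"ax":0,"ay":0,"az":0,"tx":0.001,"ty":0,"tz":0,"grip":1},{"ax":0,"ay":0,"az":0,"tx":0.001,"ty":0,"tz":0,"grip":1},{"ax":0,"ay":0,"az":0,"tx":0.001,"ty":0,"tz":0,"grip":1},{"ax":0,"ay":0,"az":0,"tx":0,"ty":0,"tz":0,"grip":1}]'

```text
time: 17.8
tcp_pos: [490.0, 91.7, 39.7]
ee_rot: [0.787, 0.616, 0.0, 0.0]
contact_force: [0.6, 1.4, -3.6]
opening: 0.144
```

```bash
python3 st.py; python3 rod.py h
```

```text
17.8 [490.   91.7  39.7] yaw 76.1 rx -48.82 Fx 1.5 Fy 0.29 Fz -3.61 M [ 0.1  -0.02  0.01]
[('top', (np.float64(4.83), np.float64(219.41), np.float64(205.53))), ('scene', (np.float64(1.53), np.float64(368.5), np.float64(190.97)))]
```

>>> arm_command --plan '[{"ax":0,"ay":0,"az":0,"tx":0.001,"ty":0,"tz":0,"grip":1},{"ax":0,"ay":0,"az":0,"tx":0.001,"ty":0,"tz":0,"grip":1},{"ax":0,"ay":0,"az":0,"tx":0,"ty":0,"tz":0,"grip":1}]'

```text
time: 18.2
tcp_pos: [490.5, 93.6, 39.7]
ee_rot: [0.787, 0.616, 0.0, 0.0]
contact_force: [1.1, 0.9, -1.4]
opening: 0.145
```

```bash
python3 st.py; python3 rod.py i
```

```text
18.2 [490.5  93.6  39.7] yaw 76.1 rx -46.84 Fx 1.16 Fy 0.84 Fz -1.37 M [ 0.03 -0.01  0.07]
[('top', (np.float64(4.73), np.float64(219.37), np.float64(205.54))), ('scene', (np.float64(1.38), np.float64(368.57), np.float64(190.89)))]
```

Back at baseline, so that was noise. Nose at about 87.

>>> arm_command --plan '[{"ax":0,"ay":0,"az":0,"tx":0.001,"ty":0,"tz":0,"grip":1},{"ax":0,"ay":0,"az":0,"tx":0.001,"ty":0,"tz":0,"grip":1},{"ax":0,"ay":0,"az":0,"tx":0.001,"ty":0,"tz":0,"grip":1},{"ax":0,"ay":0,"az":0,"tx":0,"ty":0,"tz":0,"grip":1}]'

```text
time: 18.7
tcp_pos: [491.2, 96.5, 39.7]
ee_rot: [0.787, 0.616, 0.0, 0.0]
contact_force: [-0.0, 0.6, -2.8]
opening: 0.143
```

```bash
python3 st.py; python3 rod.py j
```

```text
18.7 [491.2  96.5  39.7] yaw 76.1 rx -43.79 Fx 0.58 Fy -0.16 Fz -2.82 M [ 0.02 -0.02  0.01]
[('top', (np.float64(4.85), np.float64(219.41), np.float64(205.52))), ('scene', (np.float64(1.39), np.float64(368.57), np.float64(190.9)))]
```

>>> arm_command --plan '[{"ax":0,"ay":0,"az":0,"tx":0.001,"ty":0,"tz":0,"grip":1},{"ax":0,"ay":0,"az":0,"tx":0.001,"ty":0,"tz":0,"grip":1},{"ax":0,"ay":0,"az":0,"tx":0.001,"ty":0,"tz":0,"grip":1},{"ax":0,"ay":0,"az":0,"tx":0,"ty":0,"tz":0,"grip":1}]'

```text
time: 19.2
tcp_pos: [491.9, 99.4, 39.7]
ee_rot: [0.787, 0.616, 0.0, -0.0]
contact_force: [-1.1, -0.0, -1.2]
opening: 0.144
```

```bash
python3 st.py; python3 rod.py k
```

```text
19.2 [491.9  99.4  39.7] yaw 76.1 rx -40.84 Fx -0.31 Fy -1.07 Fz -1.23 M [0.02 0.01 0.03]
[('top', (np.float64(5.63), np.float64(219.01), np.float64(205.44))), ('scene', (np.float64(1.79), np.float64(368.79), np.float64(190.84)))]
```

>>> arm_command --plan '[{"ax":0,"ay":0,"az":0,"tx":0.001,"ty":0,"tz":0,"grip":1},{"ax":0,"ay":0,"az":0,"tx":0.001,"ty":0,"tz":0,"grip":1},{"ax":0,"ay":0,"az":0,"tx":0,"ty":0,"tz":0,"grip":1}]'

```text
time: 19.6
tcp_pos: [492.4, 101.4, 39.7]
ee_rot: [0.787, 0.616, 0.0, 0.0]
contact_force: [-0.8, 0.0, -1.8]
opening: 0.143
```

```bash
python3 st.py; python3 rod.py l
```

```text
19.6 [492.4 101.4  39.7] yaw 76.1 rx -38.82 Fx -0.16 Fy -0.8 Fz -1.84 M [-0.03  0.05 -0.  ]
[('top', (np.float64(6.42), np.float64(218.69), np.float64(205.36))), ('scene', (np.float64(2.13), np.float64(368.91), np.float64(190.76)))]
```

>>> arm_command --plan '[{"ax":0,"ay":0,"az":0,"tx":0.0004,"ty":0,"tz":0,"grip":1},{"ax":0,"ay":0,"az":0,"tx":0,"ty":0,"tz":0,"grip":1}]'

```text
time: 19.9
tcp_pos: [492.4, 101.6, 39.7]
ee_rot: [0.787, 0.616, -0.0, -0.0]
contact_force: [0.5, -0.9, -1.9]
opening: 0.142
```

```bash
python3 st.py; python3 rod.py m
```

```text
19.9 [492.4 101.6  39.7] yaw 76.1 rx -38.56 Fx -0.77 Fy 0.68 Fz -1.93 M [-0.1   0.04  0.02]
[('top', (np.float64(6.36), np.float64(218.7), np.float64(205.32))), ('scene', (np.float64(2.6), np.float64(369.21), np.float64(190.6)))]
```

>>> arm_command --plan '[{"ax":0,"ay":0,"az":0,"tx":0.0005,"ty":0,"tz":0,"grip":1},{"ax":0,"ay":0,"az":0,"tx":0,"ty":0,"tz":0,"grip":1}]'

```text
time: 20.2
tcp_pos: [492.6, 102.2, 39.7]
ee_rot: [0.787, 0.616, -0.0, -0.0]
contact_force: [-0.2, -1.4, -2.9]
opening: 0.147
```

```bash
python3 st.py
```

```text
20.2 [492.6 102.2  39.7] yaw 76.1 rx -38.02 Fx -1.42 Fy 0.14 Fz -2.94 M [-0.2   0.04  0.03]
```

>>> arm_command --plan '[{"ax":0,"ay":0,"az":0,"tx":0.0004,"ty":0,"tz":0,"grip":1},{"ax":0,"ay":0,"az":0,"tx":0,"ty":0,"tz":0,"grip":1}]'

```text
time: 20.4
tcp_pos: [492.7, 102.5, 39.7]
ee_rot: [0.787, 0.616, -0.0, -0.0]
contact_force: [-0.2, -1.0, -2.5]
opening: 0.145
```

```bash
python3 st.py
```

```text
20.4 [492.7 102.5  39.7] yaw 76.1 rx -37.64 Fx -1.02 Fy 0.06 Fz -2.48 M [-0.18  0.03  0.02]
```

>>> arm_command --plan '[{"ax":0,"ay":0,"az":0,"tx":0.0004,"ty":0,"tz":0,"grip":1},{"ax":0,"ay":0,"az":0,"tx":0,"ty":0,"tz":0,"grip":1}]'

```text
time: 20.6
tcp_pos: [492.8, 103.0, 39.7]
ee_rot: [0.787, 0.616, -0.0, -0.0]
contact_force: [-1.0, -1.0, -2.9]
opening: 0.142
```

```bash
python3 st.py; python3 rod.py n
```

```text
20.6 [492.8 103.   39.7] yaw 76.1 rx -37.2 Fx -1.25 Fy -0.73 Fz -2.88 M [-0.22  0.06  0.05]
[('top', (np.float64(6.79), np.float64(218.47), np.float64(205.29))), ('scene', (np.float64(2.66), np.float64(369.24), np.float64(190.62)))]
```

>>> arm_command --plan '[{"ax":0,"ay":0,"az":0,"tx":0.0003,"ty":0,"tz":0,"grip":1},{"ax":0,"ay":0,"az":0,"tx":0,"ty":0,"tz":0,"grip":1}]'

```text
time: 20.9
tcp_pos: [492.8, 103.2, 39.7]
ee_rot: [0.788, 0.616, -0.0, -0.0]
contact_force: [-0.0, -1.4, -1.2]
opening: 0.144
```

```bash
python3 st.py
```

```text
20.9 [492.8 103.2  39.7] yaw 76.09 rx -36.96 Fx -1.33 Fy 0.31 Fz -1.17 M [-0.16  0.08  0.06]
```

>>> arm_command --plan '[{"ax":0,"ay":0,"az":0,"tx":0.0003,"ty":0,"tz":0,"grip":1},{"ax":0,"ay":0,"az":0,"tx":0,"ty":0,"tz":0,"grip":1}]'

```text
time: 21.1
tcp_pos: [492.9, 103.5, 39.7]
ee_rot: [0.787, 0.616, -0.0, 0.0]
contact_force: [-1.0, -2.5, -1.3]
opening: 0.146
```

>>> arm_command --plan '[{"ax":0,"ay":0,"az":0,"tx":0.0003,"ty":0,"tz":0,"grip":1},{"ax":0,"ay":0,"az":0,"tx":0,"ty":0,"tz":0,"grip":1}]'

```text
time: 21.3
tcp_pos: [492.9, 103.7, 39.7]
ee_rot: [0.787, 0.616, -0.0, -0.0]
contact_force: [-0.6, -5.2, -1.1]
opening: 0.143
```

```bash
python3 st.py
```

```text
21.3 [492.9 103.7  39.7] yaw 76.1 rx -36.47 Fx -5.21 Fy 0.69 Fz -1.06 M [-0.73  0.08  0.02]
```

>>> arm_command --plan '[{"ax":0,"ay":0,"az":0,"tx":0.0002,"ty":0,"tz":0,"grip":1},{"ax":0,"ay":0,"az":0,"tx":0,"ty":0,"tz":0,"grip":1},{"ax":0,"ay":0,"az":0,"tx":0,"ty":0,"tz":0,"grip":1},{"ax":0,"ay":0,"az":0,"tx":0,"ty":0,"tz":0,"grip":1}]'

```text
time: 21.7
tcp_pos: [492.9, 103.8, 39.7]
ee_rot: [0.787, 0.616, -0.0, -0.0]
contact_force: [-1.4, -5.2, -1.3]
opening: 0.147
```

```bash
python3 st.py;python3 rod.py o; python3 st.py
```

```text
21.7 [492.9 103.8  39.7] yaw 76.1 rx -36.33 Fx -5.34 Fy -0.13 Fz -1.26 M [-0.92  0.15 -0.04]
[('top', (np.float64(7.02), np.float64(218.35), np.float64(205.25))), ('scene', (np.float64(2.62), np.float64(369.24), np.float64(190.64)))]
21.8 [492.9 103.8  39.7] yaw 76.09 rx -36.33 Fx -5.68 Fy 0.0 Fz -0.71 M [-0.88  0.11 -0.07]
```

>>> arm_command --plan '[{"ax":0,"ay":0,"az":0,"tx":0.0002,"ty":0,"tz":0,"grip":1},{"ax":0,"ay":0,"az":0,"tx":0,"ty":0,"tz":0.0001,"grip":1},{"ax":0,"ay":0,"az":0,"tx":0,"ty":0,"tz":0.0001,"grip":1},{"ax":0,"ay":0,"az":0,"tx":0,"ty":0,"tz":0,"grip":1}]'

```text
time: 22.2
tcp_pos: [492.9, 103.9, 39.7]
ee_rot: [0.788, 0.616, -0.0, -0.0]
contact_force: [-3.2, -6.6, 4.7]
opening: 0.144
```

```bash
python3 st.py
```

```text
22.2 [492.9 103.9  39.7] yaw 76.09 rx -36.21 Fx -7.16 Fy -1.52 Fz 4.69 M [-1.05  0.28 -0.03]
```

>>> arm_command --plan '[{"ax":0,"ay":0,"az":0,"tx":-0.0002,"ty":0,"tz":0,"grip":1},{"ax":0,"ay":0,"az":0,"tx":0,"ty":0,"tz":0,"grip":1},{"ax":0,"ay":0,"az":0,"tx":0,"ty":0,"tz":0,"grip":1}]' --grip_force 20

```text
time: 22.5
tcp_pos: [492.9, 103.9, 39.6]
ee_rot: [0.787, 0.616, -0.0, -0.0]
contact_force: [-2.4, -5.3, 4.6]
opening: 0.143
```

```bash
python3 st.py; python3 rod.py p
```

```text
22.5 [492.9 103.9  39.6] yaw 76.1 rx -36.27 Fx -5.68 Fy -1.07 Fz 4.61 M [-0.8   0.36  0.03]
[('top', (np.float64(6.98), np.float64(218.36), np.float64(205.29))), ('scene', (np.float64(2.94), np.float64(369.36), np.float64(190.56)))]
```

Release now: open gently, look at it, then withdraw.

>>> arm_command --plan '[{"ax":0,"ay":0,"az":0,"tx":0,"ty":0,"tz":0,"grip":0.8},{"ax":0,"ay":0,"az":0,"tx":0,"ty":0,"tz":0,"grip":0.65},{"ax":0,"ay":0,"az":0,"tx":0,"ty":0,"tz":0,"grip":0.5},{"ax":0,"ay":0,"az":0,"tx":0,"ty":0,"tz":0,"grip":0.5}]'

```text
time: 23.0
tcp_pos: [493.2, 104.1, 39.5]
ee_rot: [0.787, 0.616, 0.0, 0.0]
contact_force: [-0.2, 0.0, 0.6]
opening: 0.501
```

```bash
python3 st.py; python3 rod.py q; python3 rod.py r; python3 -c "
from h import *
snap('wrist','pics/w9.png');print(observe()['opening'])"
```

```text
23.0 [493.2 104.1  39.5] yaw 76.1 rx -36.0 Fx -0.04 Fy -0.17 Fz 0.56 M [0.01 0.01 0.02]
[('top', (np.float64(6.91), np.float64(218.45), np.float64(205.28))), ('scene', (np.float64(2.61), np.float64(369.23), np.float64(190.64)))]
[('top', (np.float64(6.96), np.float64(218.46), np.float64(205.3))), ('scene', (np.float64(2.69), np.float64(369.26), np.float64(190.64)))]
0.4988040922787988
```

View pics/w9.png

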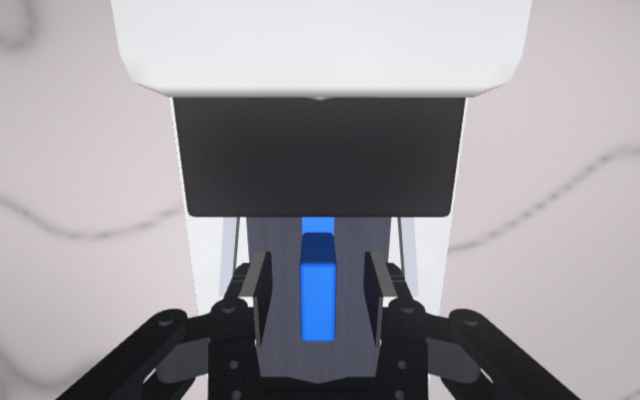

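>>> arm_command --plan '[{"ax":0,"ay":0,"az":0,"tx":0,"ty":0,"tz":-0.01,"grip":0.5},{"ax":0,"ay":0,"az":0,"tx":0,"ty":0,"tz":-0.02,"grip":0.5},{"ax":0,"ay":0,"az":0,"tx":0,"ty":0,"tz":-0.025,"grip":0.5},{"ax":0,"ay":0,"az":0,"tx":0,"ty":0,"tz":0,"grip":0.5},{"ax":0,"ay":0,"az":0,"tx":-0.025,"ty":0,"tz":0,"grip":1},{"ax":0,"ay":0,"az":0,"tx":-0.025,"ty":0,"tz":0,"grip":1},{"ax":0,"ay":0,"az":0,"tx":0,"ty":0,"tz":0,"grip":1},{"ax":0,"ay":0,"az":0,"tx":0,"ty":0,"tz":0,"grip":1}]'

```text
time: 24.05
tcp_pos: [481.1, 55.2, 94.7]
ee_rot: [0.788, 0.616, 0.0, 0.0]
contact_force: [-0.1, 0.5, -0.9]
opening: 0.001
```

```bash
python3 st.py; python3 rod.py s; python3 -c "
from h import *
snap('wrist','pics/w10.png');print(observe()['opening'])"
```

```text
24.05 [481.1  55.2  94.7] yaw 76.02 rx -86.4 Fx 0.46 Fy -0.19 Fz -0.89 M [-0.01 -0.   -0.03]
[('top', (np.float64(6.52), np.float64(218.42), np.float64(205.29))), ('scene', (np.float64(2.55), np.float64(369.24), np.float64(190.63)))]
-0.003824473956168214
```

View pics/w10.png

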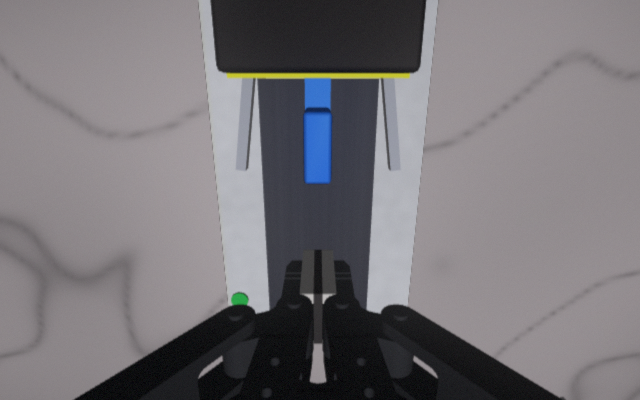

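>>> arm_command --plan '[{"ax":0,"ay":0,"az":0,"tx":0,"ty":0,"tz":0.02,"grip":1},{"ax":0,"ay":0,"az":0,"tx":0,"ty":0,"tz":0.025,"grip":1},{"ax":0,"ay":0,"az":0,"tx":0,"ty":0,"tz":0.011,"grip":1},{"ax":0,"ay":0,"az":0,"tx":0.006,"ty":0,"tz":0,"grip":1},{"ax":0,"ay":0,"az":0,"tx":0.006,"ty":0,"tz":0,"grip":1},{"ax":0,"ay":0,"az":0,"tx":0.001,"ty":0,"tz":0,"grip":1},{"ax":0,"ay":0,"az":0,"tx":0,"ty":0,"tz":0,"grip":1}]'

```text
time: 24.9
tcp_pos: [484.8, 68.6, 39.3]
ee_rot: [0.787, 0.617, 0.001, 0.0]
contact_force: [-0.2, -0.0, -0.0]
opening: -0.003
```

```bash
python3 st.py; python3 -c "
from h import *
snap('wrist','pics/w11.png')
a=cv2.imread('pics/w11.png');cv2.imwrite('pics/w11c.png',cv2.resize(a[100:350,220:420],None,fx=2.4,fy=2.4,interpolation=cv2.INTER_CUBIC))"
```

```text
24.9 [484.8  68.6  39.3] yaw 76.14 rx -72.52 Fx -0.05 Fy -0.17 Fz -0.01 M [ 0.02  0.03 -0.02]
```

View pics/w11c.png

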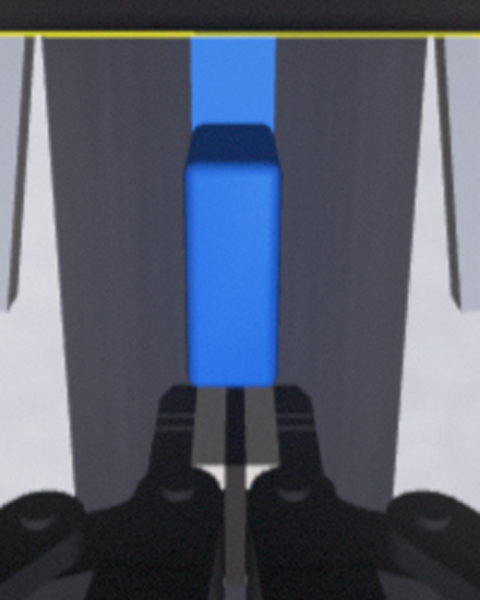

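>>> arm_command --plan '[{"ax":0,"ay":0,"az":0,"tx":0.001,"ty":0,"tz":0,"grip":1},{"ax":0,"ay":0,"az":0,"tx":0.001,"ty":0,"tz":0,"grip":1},{"ax":0,"ay":0,"az":0,"tx":0.001,"ty":0,"tz":0,"grip":1},{"ax":0,"ay":0,"az":0,"tx":0.001,"ty":0,"tz":0,"grip":1},{"ax":0,"ay":0,"az":0,"tx":0,"ty":0,"tz":0,"grip":1}]'

```text
time: 25.45
tcp_pos: [485.1, 72.0, 38.5]
ee_rot: [0.787, 0.616, 0.0, 0.0]
contact_force: [-0.4, -0.7, -0.3]
opening: 0.0
```

```bash
python3 st.py
```

```text
25.45 [485.1  72.   38.5] yaw 76.1 rx -69.06 Fx -0.81 Fy -0.25 Fz -0.27 M [-0.   -0.05  0.02]
```

>>> arm_command --plan '[{"ax":0,"ay":0,"az":0,"tx":0.0005,"ty":0,"tz":0,"grip":1},{"ax":0,"ay":0,"az":0,"tx":0,"ty":0,"tz":0,"grip":1}]'

```text
time: 25.65
tcp_pos: [485.2, 72.4, 38.5]
ee_rot: [0.788, 0.616, -0.0, -0.0]
contact_force: [0.1, -0.2, 0.3]
opening: -0.004
```

```bash
python3 st.py
```

```text
25.65 [485.2  72.4  38.5] yaw 76.1 rx -68.63 Fx -0.15 Fy 0.11 Fz 0.27 M [0.01 0.   0.  ]
```

>>> arm_command --plan '[{"ax":0,"ay":0,"az":0,"tx":0.0005,"ty":0,"tz":0,"grip":1},{"ax":0,"ay":0,"az":0,"tx":0,"ty":0,"tz":0,"grip":1}]'

```text
time: 25.85
tcp_pos: [485.4, 72.9, 38.5]
ee_rot: [0.788, 0.616, -0.0, -0.0]
contact_force: [0.8, -0.1, -0.7]
opening: 0.001
```

```bash
python3 st.py
```

```text
25.85 [485.4  72.9  38.5] yaw 76.09 rx -68.13 Fx 0.06 Fy 0.81 Fz -0.68 M [ 0.04 -0.03 -0.02]
```

>>> arm_command --plan '[{"ax":0,"ay":0,"az":0,"tx":0.0005,"ty":0,"tz":0,"grip":1},{"ax":0,"ay":0,"az":0,"tx":0,"ty":0,"tz":0,"grip":1}]'

```text
time: 26.05
tcp_pos: [485.5, 73.4, 38.5]
ee_rot: [0.787, 0.616, 0.0, 0.0]
contact_force: [0.3, 0.1, 0.2]
opening: 0.002
```

>>> arm_command --plan '[{"ax":0,"ay":0,"az":0,"tx":0.0004,"ty":0,"tz":0,"grip":1},{"ax":0,"ay":0,"az":0,"tx":0,"ty":0,"tz":0,"grip":1}]'

```text
time: 26.25
tcp_pos: [485.5, 73.8, 38.5]
ee_rot: [0.787, 0.616, -0.0, -0.0]
contact_force: [0.2, -0.4, -1.1]
opening: 0.002
```

```bash
python3 st.py
```

```text
26.25 [485.5  73.8  38.5] yaw 76.1 rx -67.21 Fx -0.34 Fy 0.28 Fz -1.08 M [-0.05 -0.    0.03]
```

>>> arm_command --plan '[{"ax":0,"ay":0,"az":0,"tx":0.0004,"ty":0,"tz":0,"grip":1},{"ax":0,"ay":0,"az":0,"tx":0,"ty":0,"tz":0,"grip":1}]'

```text
time: 26.45
tcp_pos: [485.7, 74.2, 38.5]
ee_rot: [0.787, 0.616, 0.0, -0.0]
contact_force: [0.0, -0.6, -0.3]
opening: 0.002
```

```bash
python3 st.py
```

```text
26.45 [485.7  74.2  38.5] yaw 76.1 rx -66.81 Fx -0.6 Fy 0.19 Fz -0.3 M [-0.05 -0.02  0.04]
```

>>> arm_command --plan '[{"ax":0,"ay":0,"az":0,"tx":0.0004,"ty":0,"tz":0,"grip":1},{"ax":0,"ay":0,"az":0,"tx":0,"ty":0,"tz":0,"grip":1}]'

```text
time: 26.65
tcp_pos: [485.8, 74.6, 38.5]
ee_rot: [0.787, 0.616, -0.0, -0.0]
contact_force: [-0.3, 0.2, -0.4]
opening: -0.003
```

>>> arm_command --plan '[{"ax":0,"ay":0,"az":0,"tx":0.0004,"ty":0,"tz":0,"grip":1},{"ax":0,"ay":0,"az":0,"tx":0,"ty":0,"tz":0,"grip":1}]'

```text
time: 26.85
tcp_pos: [485.9, 75.0, 38.5]
ee_rot: [0.787, 0.616, 0.0, 0.0]
contact_force: [0.3, -0.7, 0.1]
opening: -0.0
```

```bash
python3 st.py
```

```text
26.85 [485.9  75.   38.5] yaw 76.1 rx -66.02 Fx -0.59 Fy 0.41 Fz 0.07 M [-0.02  0.01 -0.03]
```

>>> arm_command --plan '[{"ax":0,"ay":0,"az":0,"tx":0.0004,"ty":0,"tz":0,"grip":1},{"ax":0,"ay":0,"az":0,"tx":0,"ty":0,"tz":0,"grip":1}]'

```text
time: 27.05
tcp_pos: [486.0, 75.4, 38.5]
ee_rot: [0.787, 0.616, 0.0, -0.0]
contact_force: [0.1, 0.8, -0.6]
opening: -0.005
```

```bash
python3 st.py
```

```text
27.05 [486.   75.4  38.5] yaw 76.1 rx -65.62 Fx 0.79 Fy -0.12 Fz -0.57 M [ 0.01  0.01 -0.01]
```

>>> arm_command --plan '[{"ax":0,"ay":0,"az":0,"tx":0.0004,"ty":0,"tz":0,"grip":1},{"ax":0,"ay":0,"az":0,"tx":0,"ty":0,"tz":0,"grip":1}]'

```text
time: 27.25
tcp_pos: [486.1, 75.8, 38.5]
ee_rot: [0.787, 0.616, 0.0, 0.0]
contact_force: [0.5, -0.0, 0.9]
opening: 0.0
```

```bash
python3 st.py
```

```text
27.25 [486.1  75.8  38.5] yaw 76.1 rx -65.21 Fx 0.13 Fy 0.53 Fz 0.85 M [ 0.04  0.01 -0.03]
```

>>> arm_command --plan '[{"ax":0,"ay":0,"az":0,"tx":0.0004,"ty":0,"tz":0,"grip":1},{"ax":0,"ay":0,"az":0,"tx":0,"ty":0,"tz":0,"grip":1}]'

```text
time: 27.45
tcp_pos: [486.2, 76.1, 38.5]
ee_rot: [0.787, 0.616, 0.0, 0.0]
contact_force: [0.2, -0.4, 0.5]
opening: 0.002
```

```bash
python3 st.py
```

```text
27.45 [486.2  76.1  38.5] yaw 76.1 rx -64.81 Fx -0.33 Fy 0.3 Fz 0.5 M [ 0.01 -0.05 -0.03]
```

>>> arm_command --plan '[{"ax":0,"ay":0,"az":0,"tx":0.0003,"ty":0,"tz":0,"grip":1},{"ax":0,"ay":0,"az":0,"tx":0,"ty":0,"tz":0,"grip":1}]'

```text
time: 27.65
tcp_pos: [486.2, 76.4, 38.5]
ee_rot: [0.787, 0.616, 0.0, 0.0]
contact_force: [0.7, -0.3, -0.7]
opening: -0.003
```

```bash
python3 st.py
```

```text
27.65 [486.2  76.4  38.5] yaw 76.1 rx -64.5 Fx -0.07 Fy 0.79 Fz -0.73 M [0.05 0.04 0.02]
```

Run:
```python
from h import *
d=load("pics/w10.npy")
for p in((317,183),(317,113)): 
    w=px2z(d,*p,70); print(w,(w[:2]-[502.8,138.8])@np.array([.2385,.9711]))
w=snap("wrist","pics/w12.png");cv2.imwrite('pics/w12c.png',cv2.resize(w["image"][180:330,240:400,::-1],None,fx=4,fy=4,interpolation=cv2.INTER_CUBIC))
```

```text
[489.44220811  86.89178298  70.        ] -53.59390291750289
[497.76125031 120.53321946  70.        ] -18.940612381501886
```

View pics/w12c.png

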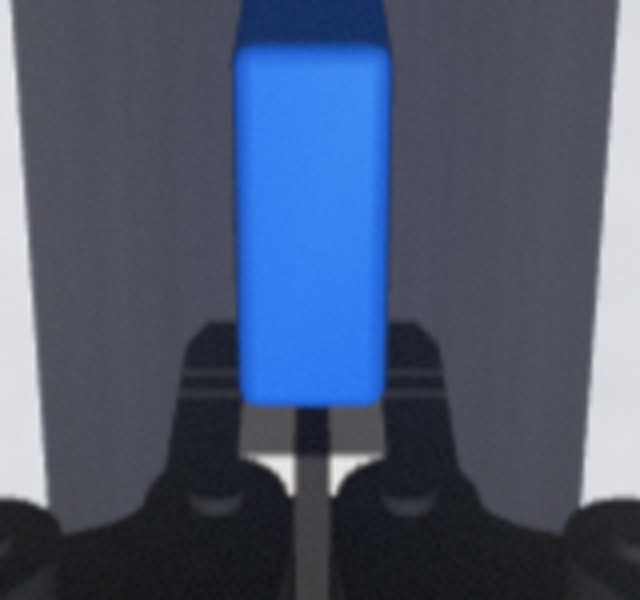

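>>> arm_command --plan '[{"ax":0,"ay":0,"az":0,"tx":0.0003,"ty":0,"tz":0,"grip":1},{"ax":0,"ay":0,"az":0,"tx":0,"ty":0,"tz":0,"grip":1}]'

```text
time: 27.9
tcp_pos: [486.3, 76.7, 38.5]
ee_rot: [0.788, 0.616, -0.0, -0.0]
contact_force: [-0.7, -0.0, -1.0]
opening: 0.002
```

```bash
python3 st.py
```

```text
27.9 [486.3  76.7  38.5] yaw 76.09 rx -64.23 Fx -0.17 Fy -0.63 Fz -1.05 M [-0.05  0.    0.01]
```

>>> arm_command --plan '[{"ax":0,"ay":0,"az":0,"tx":0.0003,"ty":0,"tz":0,"grip":1},{"ax":0,"ay":0,"az":0,"tx":0,"ty":0,"tz":0,"grip":1}]'

```text
time: 28.1
tcp_pos: [486.3, 76.9, 38.5]
ee_rot: [0.787, 0.616, -0.0, -0.0]
contact_force: [-1.0, -2.3, 1.5]
opening: 0.003
```

```bash
python3 st.py
```

```text
28.1 [486.3  76.9  38.5] yaw 76.1 rx -64.07 Fx -2.5 Fy -0.44 Fz 1.47 M [-0.33  0.04  0.04]
```

>>> arm_command --plan '[{"ax":0,"ay":0,"az":0,"tx":0.0003,"ty":0,"tz":0,"grip":1},{"ax":0,"ay":0,"az":0,"tx":0,"ty":0,"tz":0,"grip":1}]'

```text
time: 28.3
tcp_pos: [486.3, 77.2, 38.5]
ee_rot: [0.787, 0.616, -0.0, -0.0]
contact_force: [-0.7, -4.2, 0.9]
opening: 0.001
```

```bash
python3 st.py
```

```text
28.3 [486.3  77.2  38.5] yaw 76.1 rx -63.78 Fx -4.2 Fy 0.36 Fz 0.87 M [-0.67  0.16  0.01]
```

Contact made. Continue in small steps.

>>> arm_command --plan '[{"ax":0,"ay":0,"az":0,"tx":0.0003,"ty":0,"tz":0,"grip":1},{"ax":0,"ay":0,"az":0,"tx":0,"ty":0,"tz":0,"grip":1}]'

```text
time: 28.5
tcp_pos: [486.4, 77.4, 38.5]
ee_rot: [0.787, 0.616, -0.0, -0.0]
contact_force: [-1.8, -5.7, 2.1]
opening: 0.003
```

```bash
python3 st.py
```

```text
28.5 [486.4  77.4  38.5] yaw 76.1 rx -63.55 Fx -5.99 Fy -0.38 Fz 2.08 M [-0.88  0.17  0.02]
```

>>> arm_command --plan '[{"ax":0,"ay":0,"az":0,"tx":0.0002,"ty":0,"tz":0,"grip":1},{"ax":0,"ay":0,"az":0,"tx":0,"ty":0,"tz":0,"grip":1}]'

```text
time: 28.7
tcp_pos: [486.3, 77.5, 38.5]
ee_rot: [0.787, 0.616, -0.0, -0.0]
contact_force: [-1.6, -7.5, 3.0]
opening: -0.002
```

```bash
python3 st.py
```

```text
28.7 [486.3  77.5  38.5] yaw 76.1 rx -63.43 Fx -7.66 Fy 0.27 Fz 2.98 M [-1.08  0.23  0.01]
```

>>> arm_command --plan '[{"ax":0,"ay":0,"az":0,"tx":0.0002,"ty":0,"tz":0,"grip":1},{"ax":0,"ay":0,"az":0,"tx":0,"ty":0,"tz":0,"grip":1}]'

```text
time: 28.9
tcp_pos: [486.3, 77.7, 38.5]
ee_rot: [0.787, 0.616, -0.0, -0.0]
contact_force: [-1.3, -7.8, 3.0]
opening: -0.003
```

```bash
python3 st.py; python3 rod.py t
```

```text
28.9 [486.3  77.7  38.5] yaw 76.1 rx -63.31 Fx -7.89 Fy 0.62 Fz 2.96 M [-1.26  0.19 -0.03]
[('top', (np.float64(6.94), np.float64(218.37), np.float64(205.27))), ('scene', (np.float64(2.93), np.float64(369.39), np.float64(190.57)))]
```

>>> arm_command --plan '[{"ax":0,"ay":0,"az":0,"tx":0.0002,"ty":0,"tz":0,"grip":1},{"ax":0,"ay":0,"az":0,"tx":0,"ty":0,"tz":0,"grip":1}]'

```text
time: 29.2
tcp_pos: [486.3, 77.8, 38.5]
ee_rot: [0.787, 0.616, -0.0, -0.0]
contact_force: [-2.5, -9.2, 2.3]
opening: 0.001
```

```bash
python3 st.py; python3 rod.py u
```

```text
29.2 [486.3  77.8  38.5] yaw 76.1 rx -63.2 Fx -9.54 Fy -0.26 Fz 2.27 M [-1.44  0.27 -0.01]
[('top', (np.float64(7.17), np.float64(218.32), np.float64(205.26))), ('scene', (np.float64(2.96), np.float64(369.4), np.float64(190.58)))]
```

>>> arm_command --plan '[{"ax":0,"ay":0,"az":0,"tx":0.0002,"ty":0,"tz":0,"grip":1},{"ax":0,"ay":0,"az":0,"tx":0,"ty":0,"tz":0,"grip":1}]'

```text
time: 29.5
tcp_pos: [486.3, 77.9, 38.5]
ee_rot: [0.787, 0.616, -0.0, -0.0]
contact_force: [-2.4, -11.5, 3.6]
opening: 0.004
```

```bash
python3 st.py; python3 rod.py v
```

```text
29.5 [486.3  77.9  38.5] yaw 76.1 rx -63.05 Fx -11.73 Fy 0.47 Fz 3.59 M [-1.6  0.3  0. ]
[('top', (np.float64(7.25), np.float64(218.34), np.float64(205.24))), ('scene', (np.float64(2.96), np.float64(369.38), np.float64(190.59)))]
```

>>> arm_command --plan '[{"ax":0,"ay":0,"az":0,"tx":-0.0002,"ty":0,"tz":0,"grip":1},{"ax":0,"ay":0,"az":0,"tx":-0.0002,"ty":0,"tz":0,"grip":1},{"ax":0,"ay":0,"az":0,"tx":-0.0002,"ty":0,"tz":0,"grip":1},{"ax":0,"ay":0,"az":0,"tx":-0.0002,"ty":0,"tz":0,"grip":1},{"ax":0,"ay":0,"az":0,"tx":-0.0002,"ty":0,"tz":0,"grip":1},{"ax":0,"ay":0,"az":0,"tx":-0.0003,"ty":0,"tz":0,"grip":1},{"ax":0,"ay":0,"az":0,"tx":0,"ty":0,"tz":0,"grip":1}]'

```text
time: 30.3
tcp_pos: [486.5, 77.2, 38.5]
ee_rot: [0.787, 0.616, 0.0, 0.0]
contact_force: [-0.4, -2.0, 0.8]
opening: 0.002
```

```bash
python3 st.py; python3 rod.py x
```

```text
30.3 [486.5  77.2  38.5] yaw 76.1 rx -63.76 Fx -2.08 Fy 0.06 Fz 0.8 M [-0.24  0.1   0.  ]
[('top', (np.float64(6.95), np.float64(218.38), np.float64(205.29))), ('scene', (np.float64(2.65), np.float64(369.26), np.float64(190.62)))]
```

>>> arm_command --plan '[{"ax":0,"ay":0,"az":0,"tx":-0.0005,"ty":0,"tz":0,"grip":1},{"ax":0,"ay":0,"az":0,"tx":-0.0005,"ty":0,"tz":0,"grip":1},{"ax":0,"ay":0,"az":0,"tx":-0.001,"ty":0,"tz":0,"grip":1},{"ax":0,"ay":0,"az":0,"tx":-0.004,"ty":0,"tz":0,"grip":1},{"ax":0,"ay":0,"az":0,"tx":-0.01,"ty":0,"tz":0,"grip":1}]'

```text
time: 30.9
tcp_pos: [482.6, 61.5, 38.5]
ee_rot: [0.787, 0.617, 0.0, 0.0]
contact_force: [0.5, 0.1, -0.2]
opening: -0.002
```

```bash
python3 st.py; python3 rod.py y;python3 rod.py z; python3 rod.py z2
```

```text
30.9 [482.6  61.5  38.5] yaw 76.14 rx -79.9 Fx 0.2 Fy 0.42 Fz -0.24 M [-0.01 -0.04  0.03]
[('top', (np.float64(7.16), np.float64(218.39), np.float64(205.28))), ('scene', (np.float64(2.59), np.float64(369.26), np.float64(190.62)))]
[('top', (np.float64(7.18), np.float64(218.37), np.float64(205.3))), ('scene', (np.float64(2.68), np.float64(369.21), np.float64(190.68)))]
[('top', (np.float64(7.03), np.float64(218.33), np.float64(205.28))), ('scene', (np.float64(2.66), np.float64(369.12), np.float64(190.73)))]
```

>>> arm_command --plan '[{"ax":0,"ay":0,"az":0,"tx":-0.01,"ty":0,"tz":-0.02,"grip":1},{"ax":0,"ay":0,"az":0,"tx":-0.01,"ty":0,"tz":-0.04,"grip":1},{"ax":0,"ay":0,"az":0,"tx":0,"ty":0,"tz":-0.04,"grip":1},{"ax":0,"ay":0,"az":0,"tx":0,"ty":0,"tz":-0.03,"grip":1},{"ax":0,"ay":0,"az":0,"tx":0,"ty":0,"tz":0,"grip":1},{"ax":0,"ay":0,"az":0,"tx":0,"ty":0,"tz":0,"grip":1},{"ax":0,"ay":0,"az":0,"tx":0,"ty":0,"tz":0,"grip":1}]'

```text
time: 31.9
tcp_pos: [477.1, 42.3, 167.7]
ee_rot: [0.787, 0.616, -0.001, -0.0]
contact_force: [-0.4, 0.9, -1.9]
opening: -0.003
```

```bash
python3 st.py; python3 rod.py f1; python3 rod.py f2; python3 -c "
from h import *
d=snap('wrist','pics/w13.png')"
```

```text
31.9 [477.1  42.3 167.7] yaw 76.11 rx -99.89 Fx 0.75 Fy -0.55 Fz -1.9 M [-0.01 -0.01  0.03]
[('top', (np.float64(6.53), np.float64(218.36), np.float64(205.28))), ('scene', (np.float64(2.59), np.float64(369.22), np.float64(190.63)))]
[('top', (np.float64(6.51), np.float64(218.37), np.float64(205.27))), ('scene', (np.float64(2.66), np.float64(369.24), np.float64(190.62)))]
```

View pics/w13.png

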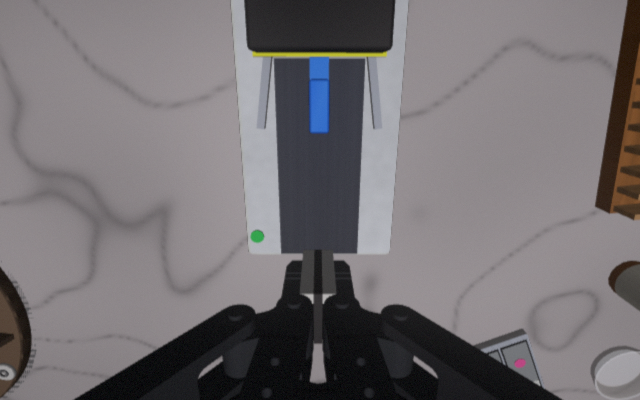

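View pics/scene_f2.png

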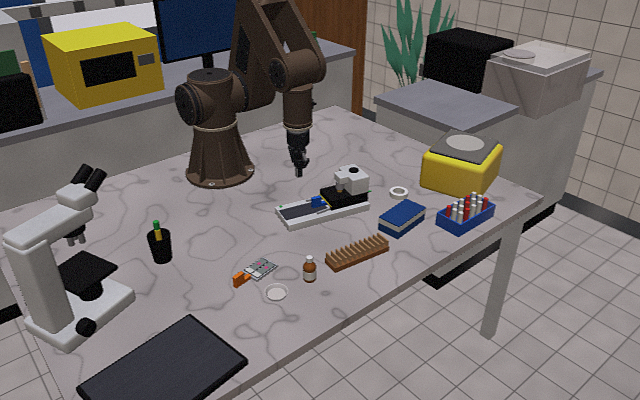

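The handle (319,105) is centred on the bed strip, the gripper is clear, the rod is still out, and the other items haven't moved.

```bash
python3 -c "
from h import *
print(close_job())"
```

```text
the job is handed in; nothing more can be done
None
```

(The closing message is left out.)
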